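# Return the coaster pile to its hooked caddy

### The job

Lift the whole pile of four coasters out of the white draining cradle in one go and tilt it into the dark wooden caddy, one end tucked under the hooked wall first, until all four stand flat on the caddy's floor. Then snap the steel gate up over its dead centre so that it stays shut behind them, and let go. Leave the bowls, canister, funnel and spoon where they are.

Things in the scene. Friction and masses are not known exactly. Their poses are not given: they have to be found in the camera images.
- caddy: Dark wooden caddy, fixed. Origin: centre of the inside, on the underside; x along its length to the hooked end, y across, z up. Inside 121 mm long (x -60.5 to +60.5), 44 mm wide (y +-22), floor top at z 6. Side walls 6 mm thick, top at z 28. The -x end has only a curb, x -60.5 to -66.5, top at z 18, with the gate beyond it.
- caddy_floor (a point): Centre of the caddy's inner floor (caddy x 0, y 0, z 6 mm), axes as the caddy's.
- caddy_hook (a point): Middle of the lower edge of the hook on the caddy's +x end wall, at caddy x +42.5, y 0, z 74 mm. The end wall (inner face at x +60.5, 6 mm thick) rises to z 80 and its 6 mm thick hook, underside at z 74, overhangs the inside by 18 mm, so the pile cannot go in level: its leading end must pass under the hook while tilted down, the other end then swings down inside the curb.
- gate (a joint): Steel gate, a 58 x 40 x 4 mm leaf with a red 8 mm bar along its tip, at the caddy's -x end. 0: folded open, leaning 45 degrees outward (-x); grows as it swings up towards the caddy; upright at 0.79, shut at its stop at 0.96 rad. Dead centre at 0.45 rad: below it springs open, above it snaps shut by itself. About 3 N, pushed inward and upward along the tip's arc with closed fingers (a level push may jam).
- gate_hinge (a point): Middle of the gate's hinge line (along the caddy's y), at caddy x -75.5, y 0, z 16 mm. The shut gate clears a pile lying anywhere inside the caddy.
- gate_tip (a point): Centre of the gate's red tip bar, 58 mm from the hinge. Open: 41 mm outward (-x) of the hinge and 57 mm above the worktop.
- cradle: White plastic draining cradle, fixed, 124 x 58 mm, ends open. Origin: centre of its underside; x along the coasters' length, y across them, z up. Floor top at z 4 mm, two side rails inner faces at y +-22 mm, rail tops at z 20 mm.
- coaster1: One of four rigid coasters standing on edge, face to face, in the cradle; pale wood. 110 mm long (x), 10 thick (y), 60 high (z), about 70 g. Origin: centre of its lower edge. The pile of four is 110 x 40 x 60 mm, top 64 mm above the worktop at the start; pinch it from above across its 40 mm; a firm grip (about 45 N) carries all four.
- coaster2: One of four rigid coasters standing on edge, face to face, in the cradle; blue. 110 mm long (x), 10 thick (y), 60 high (z), about 70 g. Origin: centre of its lower edge. The pile of four is 110 x 40 x 60 mm, top 64 mm above the worktop at the start; pinch it from above across its 40 mm; a firm grip (about 45 N) carries all four.
- coaster3: One of four rigid coasters standing on edge, face to face, in the cradle; pale wood. 110 mm long (x), 10 thick (y), 60 high (z), about 70 g. Origin: centre of its lower edge. The pile of four is 110 x 40 x 60 mm, top 64 mm above the worktop at the start; pinch it from above across its 40 mm; a firm grip (about 45 N) carries all four.
- coaster4: One of four rigid coasters standing on edge, face to face, in the cradle; blue. 110 mm long (x), 10 thick (y), 60 high (z), about 70 g. Origin: centre of its lower edge. The pile of four is 110 x 40 x 60 mm, top 64 mm above the worktop at the start; pinch it from above across its 40 mm; a firm grip (about 45 N) carries all four.
- bowls: Bystander: three nested ceramic bowls, 144 mm across, 107 mm high. Origin: centre of the underside.
- canister: Bystander: closed aluminium tea canister, 84 mm across, 110 mm high. Origin: centre of the underside.
- funnel: Bystander: yellow plastic funnel standing mouth down, 110 mm across, 100 mm high. Origin: centre of the mouth.
- spoon: Bystander: wooden spoon, 240 mm long, lying on the worktop. Origin: under its middle; x along it towards the bowl of the spoon.

How it is judged:
On the way, in this order (a step that is already met when the one before it is completed fails the run):
1. all four coasters are lifted together, clear of the cradle's rails (height (world z) of each of coaster1, coaster2, coaster3, coaster4 above 0.03 m), for 0.1 s.
2. all four coasters stand on the caddy's floor under the hook, the gate still open (z of coaster1 in the frame of caddy_floor between -0.004 and 0.005 m and x of coaster1 in the frame of caddy between -0.01 and 0.01 m and y of coaster1 in the frame of caddy between -0.022 and 0.022 m and angle between each of coaster1, coaster2, coaster3, coaster4's own z axis and vertical below 0.25 rad and z of coaster2 in the frame of caddy_floor between -0.004 and 0.005 m and x of coaster2 in the frame of caddy between -0.01 and 0.01 m and y of coaster2 in the frame of caddy between -0.022 and 0.022 m and z of coaster3 in the frame of caddy_floor between -0.004 and 0.005 m and x of coaster3 in the frame of caddy between -0.01 and 0.01 m and y of coaster3 in the frame of caddy between -0.022 and 0.022 m and z of coaster4 in the frame of caddy_floor between -0.004 and 0.005 m and x of coaster4 in the frame of caddy between -0.01 and 0.01 m and y of coaster4 in the frame of caddy between -0.022 and 0.022 m and value of joint gate below 0.4 rad), for 0.2 s.
At the end, for the whole second after the job is handed in: All four coasters stand on edge in the caddy: lower edge within 5 mm of its floor, within 10 mm of centred lengthwise, inside the side walls, leaning less than 0.25 rad, at rest; the gate is snapped shut (joint above 0.88 rad) (z of coaster1 in the frame of caddy_floor between -0.004 and 0.005 m and x of coaster1 in the frame of caddy between -0.01 and 0.01 m and y of coaster1 in the frame of caddy between -0.022 and 0.022 m and angle between each of coaster1, coaster2, coaster3, coaster4's own z axis and vertical below 0.25 rad and z of coaster2 in the frame of caddy_floor between -0.004 and 0.005 m and x of coaster2 in the frame of caddy between -0.01 and 0.01 m and y of coaster2 in the frame of caddy between -0.022 and 0.022 m and z of coaster3 in the frame of caddy_floor between -0.004 and 0.005 m and x of coaster3 in the frame of caddy between -0.01 and 0.01 m and y of coaster3 in the frame of caddy between -0.022 and 0.022 m and z of coaster4 in the frame of caddy_floor between -0.004 and 0.005 m and x of coaster4 in the frame of caddy between -0.01 and 0.01 m and y of coaster4 in the frame of caddy between -0.022 and 0.022 m and linear speed of each of coaster1, coaster2, coaster3, coaster4 below 0.02 m/s and angular speed of each of coaster1, coaster2, coaster3, coaster4 below 0.2 rad/s and value of joint gate above 0.88 rad); the robot touches nothing.
It fails at once if the stack of bowls is moved by more than 20 mm (distance of bowls from where it was at the start of the episode above 0.02 m).
It fails at once if the tea canister is moved by more than 20 mm (distance of canister from where it was at the start of the episode above 0.02 m).
It fails at once if the funnel is moved by more than 20 mm (distance of funnel from where it was at the start of the episode above 0.02 m).
It fails at once if the wooden spoon is moved by more than 20 mm (distance of spoon from where it was at the start of the episode above 0.02 m).
It also fails if it takes over 58 s, if anything falls off the work surface, if the arm or the gripper's body presses on something with over 40 N, if the wrist force passes 120 N, or if a joint passes its speed limit or range.

### The arm

A 6-joint arm with a two-finger parallel gripper is mounted at the origin on the work surface. World frame = base frame: x ahead of the robot, y to its left, z up, the work surface at z = 0. Lengths are in m, angles in rad, forces in N, time in s.
With the tool pointing down it reaches from about 0.3 to 0.775 m from the base axis. Payload 14.6 kg.
Tool frame: the origin (TCP) lies at the very end of the fingers, on their centre line; the grasp point (between the pads) lies 19 mm behind it (pinch_z is the distance from the TCP to the grasp point, in m); z points along the fingers, y is the direction in which the jaws open and shut (so a half turn about z gives the same grasp; the last joint's range is limited). The gripper opens to 94 mm and grips with 3 to 60 N. Pads are 16 mm wide; open, the fingers measure 119 mm over their backs; the gripper's body (75 mm by 177 mm) begins 78 mm behind the grasp point.
Start: joints at [1.219, 0.3, 1.521, -0, 1.321, -0.067], TCP at [0.155, 0.528, 0.205] pointing down, gripper open.
Joint ranges: [-3.03, 3.03], [-0.79, 2.21], [0.23, 2.52], [-1.04, 4.18], [0, 3.07], [-2.55, 2.55]. Speed limits (rad/s): [2.22, 2.22, 2.57, 3.14, 3.14, 3.14].

### API

Orientations are given as [roll, pitch, yaw] about the fixed x, y, z axes, in that order (R = Rz(yaw) Ry(pitch) Rx(roll)).
In Python, from station import get_obs, camera, hand_in, pinch_z gives the robot as it stands.
- The arm moves only by the tool servo_tool, never from a script. Its argument "moves" is a list that holds one entry, the list of rows, each a list of 7 numbers: the turn, a rotation vector about the tool's x, y, z normalised to -1 to 1, where 1 is pi/2 rad, then the shift along the tool's x, y, z normalised to -1 to 1, where 1 is 500 mm, then the closure, from 0 (fully open) to 1 (shut). In form: [[[rx, ry, rz, x, y, z, hand], ...]]. A call has 1 to 12 rows; each row is the pose to reach, as a shift and turn from the pose measured when the call began, along the tool's axes at that moment; what a row does not reach only later rows make up. A row lasts 1/12 s, in which the tool goes at most 41.7 mm and 7.16 degrees, less where a joint would pass 70% of its speed; a pose out of reach is approached as far as the arm can. A call with a number of a shift or a turn outside -1 to 1 is refused whole. A call with a gripper value outside its range is refused whole. The fingers move at their own pace and stop on an object; "squeeze" is the grip in N (left out, the last holds). Time passes only in rows, so rows that repeat a pose let the fingers close. It gives the time, the measured TCP pose, the force and the opening at its end, in the units of the state.
- get_obs(): the state, without advancing time (a new reading comes with each control period).
- camera(name): name is "side" or "top" or "wrist"; returns a dict with "color" (384x512x3 uint8, red, green, blue), "intrinsics" (3x3 intrinsics, pixels), "distortion" ([k1, k2, p1, p2, k3] as OpenCV has them; the pictures are not rectified), "rvec" (rotation vector, rad) and "tvec" (3), from world to camera coordinates, as OpenCV has them. Camera axes: x right, y down, z forward; pixel columns grow to the right and rows downward; lengths in m; the calibration is good to about 2 mm. A picture is of the moment at which its call begins. There is no depth.
- hand_in(): hands the job in, once; it reports no verdict.
The state is a dict: "time_s": time; "qpos": joint angles; "joint_vel": joint speeds; "tau": joint torques, N m; "ee_pos": TCP position; "eef_rot": TCP orientation; "force": force on the tool from outside, world axes, zero at the start; "moment": the same for the moment, N m; "grip_width": finger opening in m.
Only numpy, scipy, OpenCV 4.12 (cv2) and the standard library are available. Lean on these libraries where they do the work, as an engineer would, in place of code of your own. Each camera call takes 0.05 s, during which the arm holds its last target.

## Working session

There is one attempt and no reset: what is moved stays moved. The work goes in short steps, Python scripts to look and compute and a tool call to move; the robot and the scene stay as the last step left them, time stands still between calls to the robot, and variables do not carry over. Pictures are saved under pics/ and viewed, and the job is handed in when it is done.

Besides the shell and the picture viewer there is one more tool, called after ">>>" as name(argument=value, ...) on one line, values as JSON. servo_tool: Moves the arm, as the interface text tells. Scaled input: -1 to 1 covers 500 mm each way for a shift and pi/2 rad each way for a turn. Its arguments: {"type":"object","properties":{"moves":{"type":"array"},"squeeze":{"type":"number"}},"required":["moves"]}

```bash
ls; mkdir -p pics; python3 - <<'E'
from station import get_obs,camera,pinch_z
import cv2,numpy as np
o=get_obs();print(o,pinch_z)
for n in ["side","top","wrist"]:
    c=camera(n);cv2.imwrite(f"pics/{n}0.png",c["color"][:,:,::-1])
    print(n,c["intrinsics"].tolist(),c["distortion"],c["rvec"],c["tvec"])
E
```

```text
pics
{'time_s': 0.0, 'qpos': array([ 1.21942322e+00,  3.00455335e-01,  1.52160122e+00,  5.31395767e-06,
        1.32070223e+00, -6.65967089e-02]), 'joint_vel': array([-4.45467082e-04, -6.88059992e-04, -9.32560764e-04, -1.79956028e-03,
       -1.90871260e-03,  8.63595210e-05]), 'tau': array([ 4.86344979e-04, -5.31816101e+01, -3.52739990e+01,  7.09330221e-02,
        2.43671058e-02, -1.31118859e-04]), 'ee_pos': array([0.15442452, 0.5275927 , 0.20488646]), 'eef_rot': array([-3.14042945e+00, -8.27387723e-05,  2.85681489e+00]), 'force': array([ 0.73170265, -0.18562026,  0.18432758]), 'moment': array([-0.00198195,  0.00093497, -0.03649755]), 'grip_width': 0.09412498987044136} 0.0188
side [[398.29651610836754, 0.0, 249.9350928603047], [0.0, 398.29651610836754, 189.99907268675565], [0.0, 0.0, 1.0]] [-0.1038819  0.         0.         0.         0.       ] [ 0.15480946 -2.66331025  1.51375447] [0.62671639 0.10575593 0.76133214]
top [[460.2179701179817, 0.0, 256.15087172767863], [0.0, 460.2179701179817, 191.73744186632345], [0.0, 0.0, 1.0]] [-0.00553176  0.          0.          0.          0.        ] [ 2.19447873 -2.13390928  0.12746094] [-0.05432556  0.63814932  1.06896997]
wrist [[279.7792330983784, 0.0, 256.3008390672349], [0.0, 279.7792330983784, 191.1463531324582], [0.0, 0.0, 1.0]] [-0.06409176  0.          0.          0.          0.        ] [-2.33830363 -1.75242034 -0.22849169] [-0.54789331 -0.02672461  0.39115117]
```

View pics/side0.png

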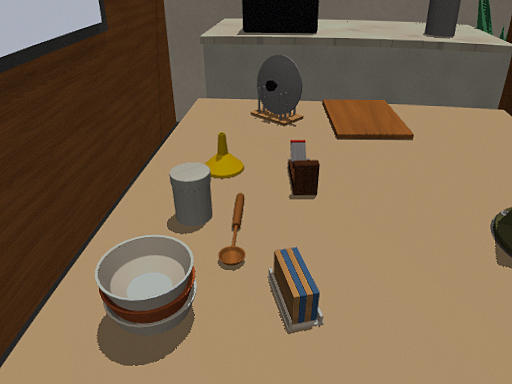

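View pics/top0.png

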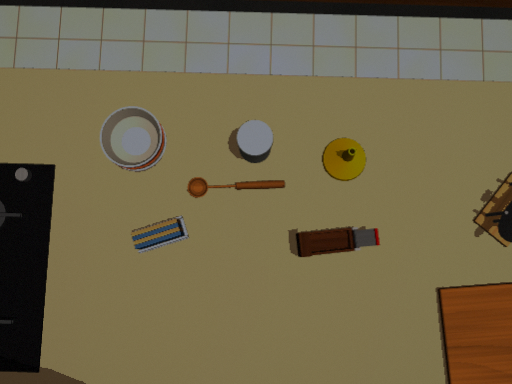

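View pics/wrist0.png

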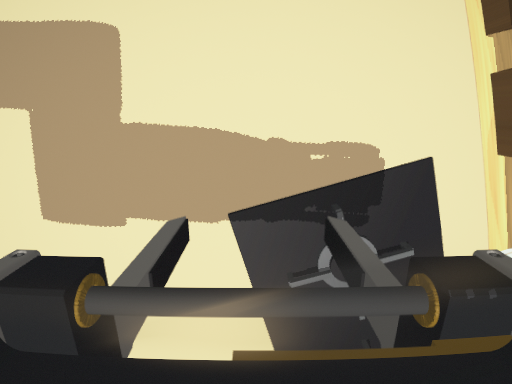

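The side view shows the pile around (296,285), the caddy around (304,178) and its gate with red tip at (298,142). The top view shows the cradle at (160,233), the caddy at (326,242) and the red tip at (377,237). In the wrist view only the bench and the fingers are visible. Next I'll enlarge and measure.

```bash
cat > h.py <<'E'
import cv2,numpy as np
from station import get_obs,camera,pinch_z
from scipy.spatial.transform import Rotation as R
def ray(c,px):
    u=cv2.undistortPoints(np.array(px,float).reshape(-1,1,2),c["intrinsics"],np.array(c["distortion"])).reshape(-1,2)
    Rm=cv2.Rodrigues(np.array(c["rvec"]))[0]; o=-Rm.T@np.array(c["tvec"]).ravel()
    d=np.c_[u,np.ones(len(u))]@Rm
    return o,d/np.linalg.norm(d,axis=1)[:,None]
def plane(c,px,z):
    o,d=ray(c,px); return o+d*((z-o[2])/d[:,2])[:,None]
def proj(c,P):
    return cv2.projectPoints(np.array(P,float).reshape(-1,1,3),np.array(c["rvec"]),np.array(c["tvec"]),c["intrinsics"],np.array(c["distortion"]))[0].reshape(-1,2)
def tri(ca,pa,cb,pb):
    out=[]
    for a,b in zip(pa,pb):
        o1,d1=ray(ca,[a]);o2,d2=ray(cb,[b]);d1=d1[0];d2=d2[0]
        s=np.linalg.lstsq(np.c_[d1,-d2],o2-o1,rcond=None)[0]
        A=o1+s[0]*d1;B=o2+s[1]*d2; out.append(np.r_[(A+B)/2,np.linalg.norm(A-B)])
    return np.array(out)
E
python3 - <<'E'
from h import *
for n,(x,y,w,h) in {"side":(260,130,80,70),"side2":(255,235,80,100),"top":(285,215,110,60),"top2":(115,205,90,55)}.items():
    im=cv2.imread("pics/"+n.rstrip("2")+"0.png")[y:y+h,x:x+w]
    k=min(780//w,590//h); im=cv2.convertScaleAbs(cv2.resize(im,None,fx=k,fy=k,interpolation=cv2.INTER_CUBIC),alpha=1.5)
    cv2.imwrite(f"pics/{n}crop.png",im);print(n,x,y,k)
c=camera("top")
print(plane(c,[[256,192],[0,0],[511,0],[0,383],[160,233],[326,242],[377,237]],0).round(3), ray(c,[[0,0]])[0], ray(camera("side"),[[0,0]])[0])
E
```

```text
side 260 130 8
side2 255 235 5
top 285 215 7
top2 115 205 8
[[ 0.643 -0.036  0.   ]
 [ 1.127  0.645  0.   ]
 [ 1.168 -0.69   0.   ]
 [ 0.171  0.557  0.   ]
 [ 0.535  0.197  0.   ]
 [ 0.524 -0.211  0.   ]
 [ 0.54  -0.337  0.   ]] [ 0.51361915 -0.03418158  1.13486105] [0.54028093 0.67272992 0.48899422]
```

View pics/sidecrop.png

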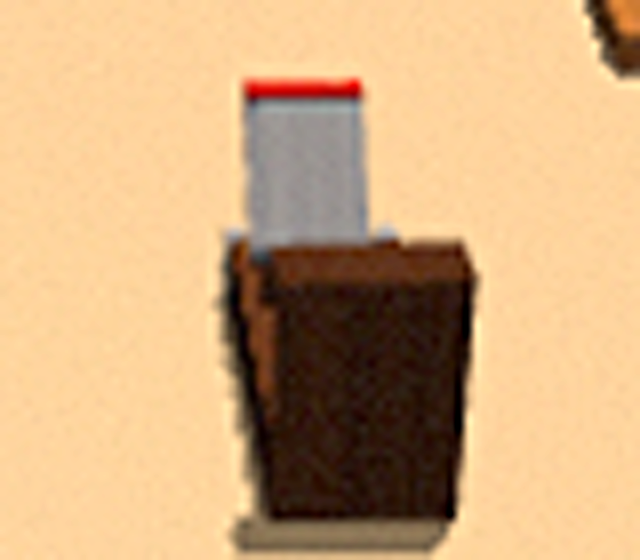

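View pics/side2crop.png

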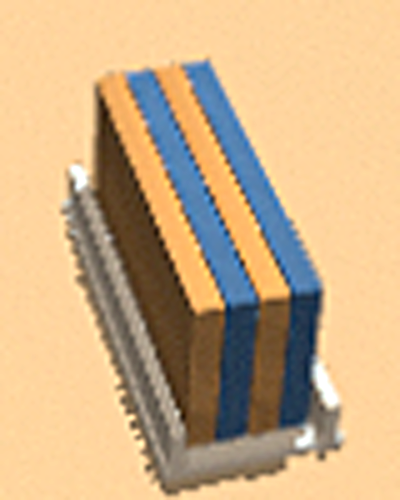

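View pics/topcrop.png

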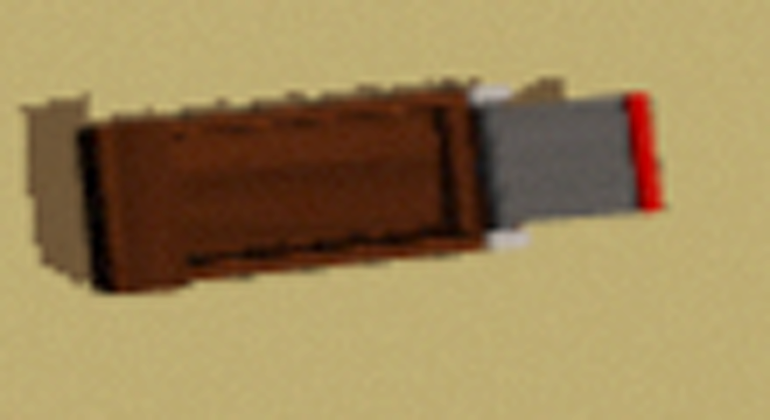

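View pics/top2crop.png

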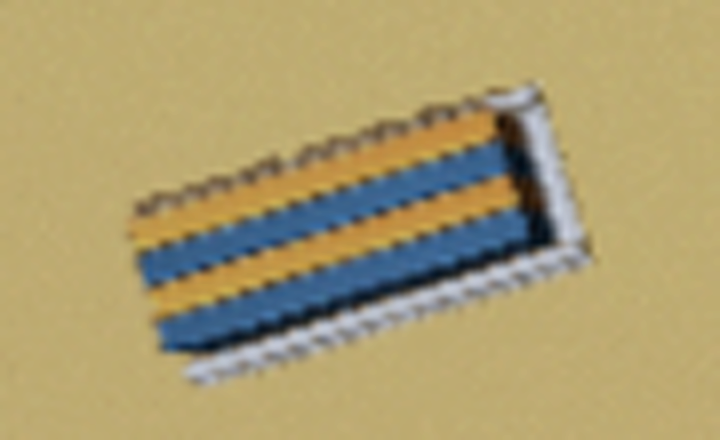

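```bash
python3 - <<'E'
from h import *
ct=camera("top");cs=camera("side")
a=np.array([[130,218],[495,108],[530,240],[160,350]])/8+[115,205]
b=np.array([[192,312],[97,80],[208,60],[322,297]])/5+[255,235]
print("pile tri",tri(ct,a,cs,b).round(4))
# blue mask in the top view
hsv=cv2.cvtColor(ct["color"],cv2.COLOR_RGB2HSV)
m=((hsv[...,0]>95)&(hsv[...,0]<125)&(hsv[...,1]>100)&(hsv[...,2]>60)).astype(np.uint8)
m[:200]=0;m[260:]=0;m[:,:120]=0;m[:,200:]=0
n,l,s,cc=cv2.connectedComponentsWithStats(m)
for i in range(1,n):
    if s[i,4]>20:
        pts=np.argwhere(l==i)[:,::-1]
        P=plane(ct,pts,0.064)[:,:2];r=cv2.minAreaRect((P*1000).astype(np.float32));print(s[i],r)
r=((hsv[...,0]<8)|(hsv[...,0]>172))&(hsv[...,1]>200)&(hsv[...,2]>120)
r[:,:360]=0;r[:225]=0;r[250:]=0;r[:,400:]=0
p=np.argwhere(r)[:,::-1];print("red top",len(p),p.mean(0),cv2.minAreaRect(p.astype(np.float32)))
hs=cv2.cvtColor(cs["color"],cv2.COLOR_RGB2HSV)
r=((hs[...,0]<8)|(hs[...,0]>172))&(hs[...,1]>200)&(hs[...,2]>120)
r[:135]=0;r[150:]=0;r[:,:280]=0;r[:,320:]=0
q=np.argwhere(r)[:,::-1];print("red side",len(q),q.mean(0))
print("tip",tri(ct,[p.mean(0)],cs,[q.mean(0)]))
P=plane(ct,p,.057)[:,:2]*1000; print(cv2.minAreaRect(P.astype(np.float32)))
# caddy: hook/wall top corners, hinge posts etc from the crops
A=np.array([[110,285],[85,128],[463,92],[483,243]])/7+[285,215]
B=np.array([[474,272],[262,268],[262,235],[462,240]])/8+[260,130]
print("caddy tri outer hook edges", tri(ct,A[:2],cs,B[:2]).round(4))
print("top view outer corners: hook at z80", plane(ct,A[:2],.080).round(4))
print("curb end at z=.018/.028", plane(ct,A[2:],.028).round(4))
E
```

```text
pile tri [[0.5344 0.252  0.0573 0.0013]
 [0.5698 0.1474 0.0563 0.0018]
 [0.5321 0.1351 0.0581 0.003 ]
 [0.4964 0.2413 0.0564 0.0011]]
[133 223  45  17 161] ((537.4696655273438, 195.0634307861328), (7.86688232421875, 107.46663665771484), 19.33478355407715)
[135 231  46  18 165] ((518.5364379882812, 188.09921264648438), (7.932647228240967, 108.16529083251953), 19.309955596923828)
red top 23 [377.         236.26086957] ((377.0000305175781, 236.50001525878906), (15.13223648071289, 1.364382028579712), 82.87498474121094)
red side 14 [295.78571429 140.64285714]
tip [[ 0.54354984 -0.32210286  0.05476432  0.00613838]]
((539.8991088867188, -321.464111328125), (35.06854248046875, 3.20562481880188), 7.071347236633301)
caddy tri outer hook edges [[ 0.4906 -0.1418  0.0786  0.0008]
 [ 0.5457 -0.1325  0.0814  0.0083]]
top view outer corners: hook at z80 [[ 0.491  -0.1416  0.08  ]
 [ 0.5416 -0.1326  0.08  ]]
curb end at z=.018/.028 [[ 0.5589 -0.267   0.028 ]
 [ 0.5076 -0.2741  0.028 ]]
```

```bash
cat >> h.py <<'E'
def go(pos,yaw,tilt=0.0):
    """tool pose: down, yaw; tilt = rotation about tool y afterwards. prints normalised numbers"""
    o=get_obs();R0=R.from_euler('xyz',o["eef_rot"]);R1=R.from_euler('xyz',[np.pi,0,yaw])*R.from_rotvec([0,tilt,0])
    r=(R0.inv()*R1).as_rotvec()/(np.pi/2); s=R0.inv().apply(np.array(pos)-o["ee_pos"])/.5
    print("move",r.round(4),s.round(4)); return r,s
def tcp():
    o=get_obs();print("t",round(o["time_s"],2),"pos",o["ee_pos"].round(4),"rot",o["eef_rot"].round(4),"q",o["qpos"].round(3),"F",o["force"].round(1),"w",round(o["grip_width"],4))
E
python3 - <<'E'
from h import *
go([.533,.193,.2],1.907)
o=get_obs();c=camera("wrist");R0=R.from_euler('xyz',o["eef_rot"]);cc=ray(c,[[0,0]])[0]
print("cam in tool",R0.inv().apply(cc-o["ee_pos"]), R0.inv().apply(ray(c,[[256,191]])[1][0]))
E
```

```text
move [-1.000e-04  0.000e+00  6.046e-01] [-0.9146 -0.4299  0.0107]
cam in tool [ 0.07549657 -0.00130817 -0.17868563] [-0.25852561 -0.0020329   0.96600226]
```

>>> servo_tool(moves=[[[0, 0, 0.605, -0.915, -0.43, 0, 0], [0, 0, 0.605, -0.915, -0.43, 0, 0], [0, 0, 0.605, -0.915, -0.43, 0, 0], [0, 0, 0.605, -0.915, -0.43, 0, 0], [0, 0, 0.605, -0.915, -0.43, 0, 0], [0, 0, 0.605, -0.915, -0.43, 0, 0], [0, 0, 0.605, -0.915, -0.43, 0, 0], [0, 0, 0.605, -0.915, -0.43, 0, 0], [0, 0, 0.605, -0.915, -0.43, 0, 0], [0, 0, 0.605, -0.915, -0.43, 0, 0], [0, 0, 0.605, -0.915, -0.43, 0, 0], [0, 0, 0.605, -0.915, -0.43, 0, 0]]])

```text
time_s: 1.4
ee_pos: [0.5303, 0.1948, 0.2055]
eef_rot: [3.141, 0.0, 1.906]
force: [-0.3, 1.1, 0.3]
grip_width: 0.094
```

```bash
python3 - <<'E'
from h import *
tcp();go([.533,.193,.2],1.907)
c=camera("wrist");cv2.imwrite("pics/wrist1.png",c["color"][:,:,::-1])
E
```

```text
t 1.4 pos [0.5303 0.1948 0.2055] rot [3.1414e+00 1.0000e-04 1.9063e+00] q [ 0.287  0.333  1.477 -0.     1.331 -0.048] F [-0.3  1.1  0.3] w 0.094
move [ 0.0001  0.0001 -0.0004] [-0.0052  0.0038  0.0111]
```

View pics/wrist1.png

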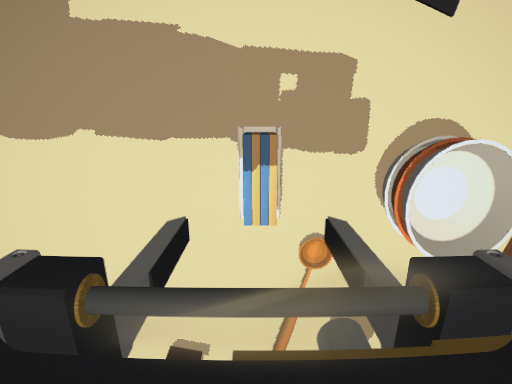

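The wrist view shows the pile from above at columns 243–278, rows 128–225, with the two rails either side. I'll measure it with colour masks in the wrist and top views.

```bash
python3 - <<'E'
from h import *
c=camera("wrist");ct=camera("top");tcp()
o=get_obs();print("tcp px",proj(c,[o["ee_pos"]]))
im=c["color"][115:240,225:295];cv2.imwrite("pics/w1c.png",cv2.resize(im[:,:,::-1],None,fx=4.6,fy=4.6,interpolation=cv2.INTER_NEAREST))
def blobs(c,box):
    x0,y0,x1,y1=box
    hsv=cv2.cvtColor(c["color"],cv2.COLOR_RGB2HSV)
    m=np.zeros(hsv.shape[:2],np.uint8);m[y0:y1,x0:x1]=((hsv[...,0]>95)&(hsv[...,0]<125)&(hsv[...,1]>100)&(hsv[...,2]>60))[y0:y1,x0:x1]
    n,l,s,_=cv2.connectedComponentsWithStats(m)
    return [(np.argwhere(l==i)[:,::-1]) for i in range(1,n) if s[i,4]>60]
for nm,cam,box in(("wrist",c,(230,120,290,235)),("top",ct,(120,200,200,260))):
    for p in blobs(cam,box):
        r=cv2.minAreaRect(p.astype(np.float32));bx=cv2.boxPoints(r)
        print(nm,len(p),r)
        for z in(.058,.064):
            P=plane(cam,p,z)[:,:2]*1000;r=cv2.minAreaRect(P.astype(np.float32));print("   z",z,np.round(r[0],1),np.round(r[1],1),round(r[2],2), "mean",P.mean(0).round(1))
E
```

```text
t 1.55 pos [0.5303 0.1947 0.2048] rot [-3.1407e+00  2.0000e-04  1.9029e+00] q [ 0.287  0.334  1.478 -0.     1.331 -0.045] F [-0.4  0.1  0. ] w 0.0938
tcp px [[254.34401437 220.58571151]]
wrist 683 ((244.78343200683594, 174.00796508789062), (92.04986572265625, 7.455095291137695), 89.36341094970703)
   z 0.058 [518.7 190.5] [  8.8 111.7] 19.24 mean [517.8 192.9]
   z 0.064 [518.6 191.8] [  8.6 109.6] 19.24 mean [517.7 194.1]
wrist 684 ((261.5, 174.0), (92.0, 7.0), 90.0)
   z 0.058 [537.5 196.9] [  8.3 111.7] 19.47 mean [536.7 200. ]
   z 0.064 [537.  198.1] [  8.1 109.7] 19.47 mean [536.2 201.1]
top 112 ((162.48489379882812, 228.95213317871094), (3.4128217697143555, 31.970109939575195), 72.47443389892578)
   z 0.058 [543.5 179.5] [ 8.  74.1] 19.21 mean [543.4 179.5]
   z 0.064 [543.3 178.3] [ 7.9 73.7] 19.21 mean [543.3 178.3]
top 105 ((166.46975708007812, 236.90428161621094), (3.6135756969451904, 28.75804328918457), 72.47442626953125)
   z 0.058 [525.3 169.3] [ 8.4 66.4] 19.18 mean [525.3 169.5]
   z 0.064 [525.2 168.1] [ 8.4 66. ] 19.18 mean [525.2 168.3]
```

View pics/w1c.png

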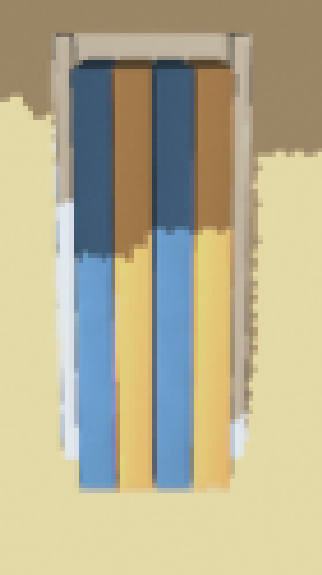

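>>> servo_tool(moves=[[[0, 0, -0.001, 0.001, 0.005, 0.17, 0], [0, 0, -0.001, 0.001, 0.005, 0.17, 0], [0, 0, -0.001, 0.001, 0.005, 0.17, 0], [0, 0, -0.001, 0.001, 0.005, 0.17, 0]]])

```text
time_s: 1.88
ee_pos: [0.5311, 0.1964, 0.1189]
eef_rot: [-3.137, -0.0, 1.905]
force: [1.2, -0.0, 0.9]
grip_width: 0.0938
```

```bash
cat >> h.py <<'E'
def blue(c,box):
    x0,y0,x1,y1=box
    hsv=cv2.cvtColor(c["color"],cv2.COLOR_RGB2HSV)
    m=np.zeros(hsv.shape[:2],np.uint8);m[y0:y1,x0:x1]=((hsv[...,0]>95)&(hsv[...,0]<125)&(hsv[...,1]>90)&(hsv[...,2]>50))[y0:y1,x0:x1]
    n,l,s,_=cv2.connectedComponentsWithStats(m)
    return [(np.argwhere(l==i)[:,::-1]) for i in range(1,n) if s[i,4]>100]
E
python3 - <<'E'
from h import *
c=camera("wrist");tcp();cv2.imwrite("pics/wrist2.png",c["color"][:,:,::-1])
for p in blue(c,(190,60,330,280)):
    r=cv2.minAreaRect(p.astype(np.float32))
    print(len(p),r)
    for z in(.058,.064):
        P=plane(c,p,z)[:,:2]*1000;r=cv2.minAreaRect(P.astype(np.float32));print("   z",z,np.round(r[0],1),np.round(r[1],1),round(r[2],2))
E
```

```text
t 1.93 pos [0.5323 0.1967 0.1212] rot [-3.1410e+00  1.0000e-04  1.9054e+00] q [ 0.29   0.42   1.563 -0.     1.159 -0.045] F [-0.1  0.3  1.4] w 0.0939
1276 ((242.5, 198.99996948242188), (121.99998474121094, 10.999998092651367), 90.0)
   z 0.058 [518.4 191.1] [  9.6 114.7] 18.74
   z 0.064 [518.1 193. ] [  9.4 111.8] 18.74
1267 ((265.9999694824219, 198.99996948242188), (121.99998474121094, 9.999998092651367), 90.0)
   z 0.058 [538.2 198. ] [  8.9 114.6] 19.42
   z 0.064 [537.4 199.7] [  8.6 111.7] 19.42
```

View pics/wrist2.png

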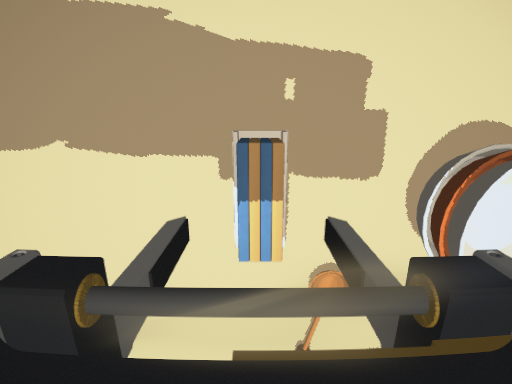

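Pile centre ≈ (0.5325, 0.195), long axis about 109.2°, tool is aligned (yaw 1.905). The bowls at the right edge are clear. I'm going down to grip now.

>>> servo_tool(moves=[[[0, 0, 0, -0.003, 0, 0.1, 0], [0, 0, 0, -0.003, 0, 0.15, 0], [0, 0, 0, -0.003, 0, 0.18, 0], [0, 0, 0, -0.003, 0, 0.18, 0], [0, 0, 0, -0.003, 0, 0.18, 0], [0, 0, 0, -0.003, 0, 0.18, 0.6], [0, 0, 0, -0.003, 0, 0.18, 1], [0, 0, 0, -0.003, 0, 0.18, 1], [0, 0, 0, -0.003, 0, 0.18, 1], [0, 0, 0, -0.003, 0, 0.18, 1], [0, 0, 0, -0.003, 0, 0.18, 1], [0, 0, 0, -0.003, 0, 0.18, 1]]], squeeze=50)

```text
time_s: 2.93
ee_pos: [0.5328, 0.1953, 0.0313]
eef_rot: [-3.141, 0.0, 1.905]
force: [0.5, 0.0, -0.0]
grip_width: 0.0504
```

```bash
python3 - <<'E'
from h import *
tcp()
c=camera("side");cv2.imwrite("pics/side3.png",cv2.resize(c["color"][180:340,200:400,::-1],None,fx=3,fy=3))
E
```

```text
t 2.93 pos [0.5328 0.1953 0.0313] rot [-3.1411e+00  1.0000e-04  1.9054e+00] q [ 0.287  0.539  1.623 -0.     0.98  -0.048] F [ 0.5  0.  -0. ] w 0.0504
```

View pics/side3.png

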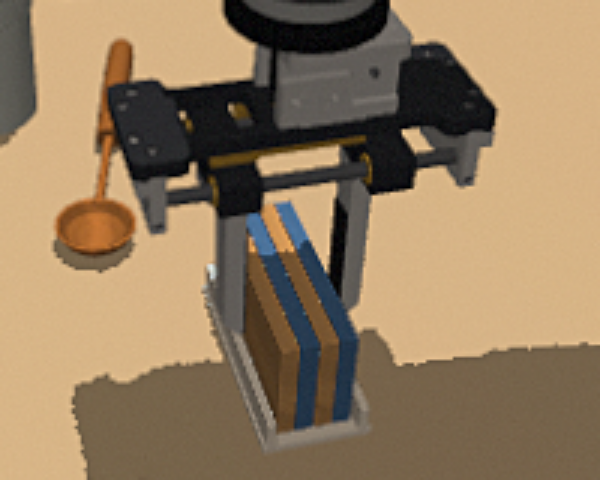

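The side view shows the fingers either side of the pile near its middle and still closing (width 50 mm). I need more time for the grip.

>>> servo_tool(moves=[[[0, 0, 0, 0, 0, 0, 1], [0, 0, 0, 0, 0, 0, 1], [0, 0, 0, 0, 0, 0, 1], [0, 0, 0, 0, 0, 0, 1], [0, 0, 0, 0, 0, 0, 1], [0, 0, 0, 0, 0, 0, 1], [0, 0, 0, 0, 0, 0, 1]]], squeeze=50)

```text
time_s: 3.57
ee_pos: [0.5328, 0.1953, 0.0312]
eef_rot: [-3.141, 0.0, 1.905]
force: [2.0, 1.0, 0.5]
grip_width: 0.0396
```

>>> servo_tool(moves=[[[0, 0, 0, 0, 0, -0.02, 1], [0, 0, 0, 0, 0, -0.06, 1], [0, 0, 0, 0, 0, -0.12, 1], [0, 0, 0, 0, 0, -0.18, 1], [0, 0, 0, 0, 0, -0.24, 1], [0, 0, 0, 0, 0, -0.3, 1], [0, 0, 0, 0, 0, -0.36, 1], [0, 0, 0, 0, 0, -0.4, 1], [0, 0, 0, 0, 0, -0.4, 1], [0, 0, 0, 0, 0, -0.4, 1]]], squeeze=50)

```text
time_s: 4.4
ee_pos: [0.5328, 0.1953, 0.2311]
eef_rot: [-3.141, 0.0, 1.905]
force: [-0.3, 0.2, -3.4]
grip_width: 0.0395
```

```bash
python3 - <<'E'
from h import *
tcp()
c=camera("side");cv2.imwrite("pics/side4.png",cv2.resize(c["color"][80:340,150:400,::-1],None,fx=2.2,fy=2.2))
c=camera("wrist");cv2.imwrite("pics/wrist4.png",c["color"][:,:,::-1])
c=camera("top");cv2.imwrite("pics/top4.png",c["color"][:,:,::-1])
E
```

```text
t 4.4 pos [0.5328 0.1953 0.2311] rot [-3.1414e+00  1.0000e-04  1.9053e+00] q [ 0.287  0.321  1.434 -0.     1.387 -0.048] F [-0.3  0.2 -3.4] w 0.0395
```

View pics/side4.png

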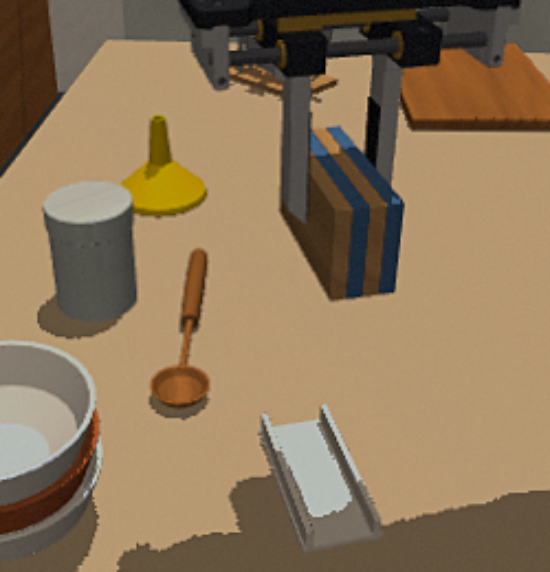

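View pics/wrist4.png

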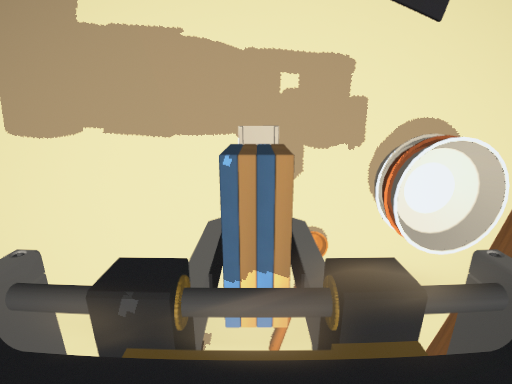

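View pics/top4.png

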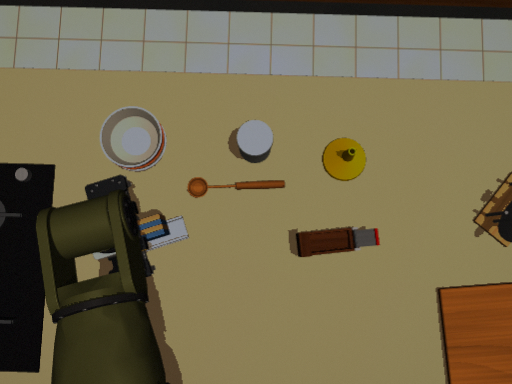

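All four coasters hang in the gripper. In the wrist view the pile's top edge at its leading end is near row 154, and its trailing end is at row 328. I'll work out where the pile sits relative to the tool.

```bash
python3 - <<'E'
from h import *
c=camera("wrist");o=get_obs();R0=R.from_euler('xyz',o["eef_rot"])
im=c["color"]
cv2.imwrite("pics/w4c.png",cv2.resize(im[135:185,205:310,::-1],None,fx=7,fy=7,interpolation=cv2.INTER_NEAREST))
cv2.imwrite("pics/w4d.png",cv2.resize(im[310:340,205:310,::-1],None,fx=7,fy=7,interpolation=cv2.INTER_NEAREST))
px=[[221,155],[292,155],[225,328],[289,328],[257,155],[257,328]]
for dz in(.030,.033):
    P=plane(c,px,o["ee_pos"][2]+dz);print((R0.inv().apply(P-o["ee_pos"])*1000).round(1))
# leading end lower edge row146 at bottom plane
P=plane(c,[[225,146],[288,146]],o["ee_pos"][2]-.027);print((R0.inv().apply(P-o["ee_pos"])*1000).round(1))
E
```

```text
[[ 54.3 -20.  -29.9]
 [ 54.3  17.8 -30.1]
 [-57.1 -21.4 -29.9]
 [-57.   19.9 -30.1]
 [ 54.3  -0.8 -30. ]
 [-57.   -0.7 -30. ]]
[[ 54.7 -19.6 -32.9]
 [ 54.7  17.4 -33.1]
 [-54.5 -21.  -32.9]
 [-54.3  19.5 -33.1]
 [ 54.7  -0.8 -33. ]
 [-54.3  -0.8 -33. ]]
[[ 53.2 -24.1  27.1]
 [ 53.2  21.9  26.9]]
```

View pics/w4c.png

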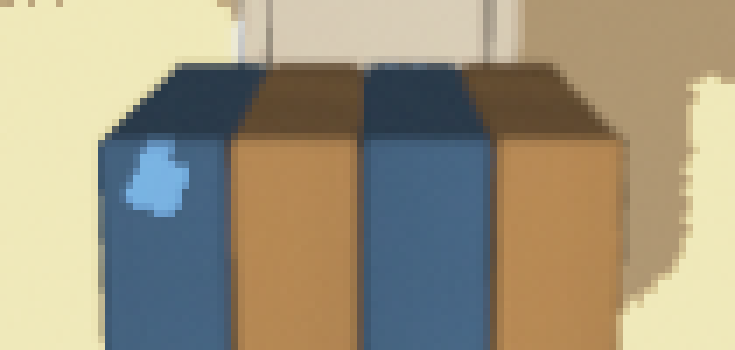

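View pics/w4d.png

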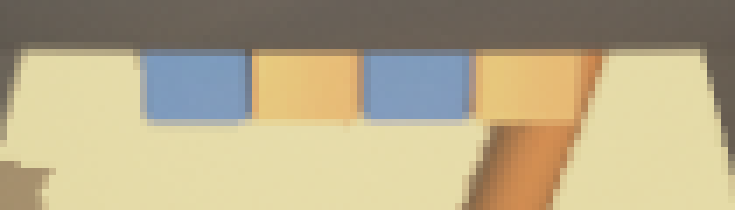

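```bash
python3 - <<'E'
from h import *
c=camera("wrist");o=get_obs();R0=R.from_euler('xyz',o["eef_rot"])
for h in(.0,-.05):
    P=plane(c,[[257,5],[257,50],[257,100],[257,140],[100,100],[400,100]],.028-h)-[0,0,-h];print((R0.inv().apply(P-o["ee_pos"])*1000).round(1))
E
```

```text
[[ 208.1   -0.6  201.7]
 [ 155.9   -0.6  201.7]
 [  94.9   -0.5  201.7]
 [  43.2   -0.5  201.7]
 [  97.5 -209.5  202.4]
 [  97.   188.4  201.2]]
[[ 190.5   -0.5  201.7]
 [ 145.1   -0.5  201.7]
 [  92.2   -0.5  201.7]
 [  47.3   -0.4  201.7]
 [  94.4 -181.9  202.3]
 [  94.   163.7  201.3]]
```

```bash
python3 - <<'E'
from h import *
go([.54,-.33,.215],1.697)
E
```

```text
move [-0.0019  0.0002  0.1326] [-0.9971 -0.3306  0.0304]
```

>>> servo_tool(moves=[[[0, 0, 0.133, -0.06, -0.02, 0.03, 1], [0, 0, 0.133, -0.14, -0.046, 0.03, 1], [0, 0, 0.133, -0.22, -0.073, 0.03, 1], [0, 0, 0.133, -0.3, -0.1, 0.03, 1], [0, 0, 0.133, -0.38, -0.126, 0.03, 1], [0, 0, 0.133, -0.46, -0.152, 0.03, 1], [0, 0, 0.133, -0.54, -0.18, 0.03, 1], [0, 0, 0.133, -0.62, -0.205, 0.03, 1], [0, 0, 0.133, -0.7, -0.232, 0.03, 1], [0, 0, 0.133, -0.78, -0.258, 0.03, 1], [0, 0, 0.133, -0.86, -0.285, 0.03, 1], [0, 0, 0.133, -0.9, -0.3, 0.03, 1]]], squeeze=50)

```text
time_s: 5.65
ee_pos: [0.5376, -0.2827, 0.214]
eef_rot: [-3.137, 0.0, 1.694]
force: [1.4, 0.1, -2.2]
grip_width: 0.0396
```

```bash
python3 - <<'E'
from h import *
tcp();go([.54,-.33,.215],1.697)
E
```

```text
t 5.65 pos [ 0.5376 -0.2827  0.214 ] rot [-3.1373e+00  1.0000e-04  1.6945e+00] q [-0.543  0.425  1.332 -0.003  1.388 -0.666] F [ 1.4  0.1 -2.2] w 0.0396
move [-0.0028  0.0001 -0.0016] [-0.0945 -0.0069 -0.0021]
```

>>> servo_tool(moves=[[[0, 0, -0.002, -0.05, -0.003, 0, 1], [0, 0, -0.002, -0.095, -0.007, 0, 1], [0, 0, -0.002, -0.095, -0.007, 0, 1], [0, 0, -0.002, -0.095, -0.007, 0, 1]]])

```text
time_s: 5.98
ee_pos: [0.5395, -0.331, 0.2125]
eef_rot: [-3.136, -0.001, 1.696]
force: [1.1, 0.9, -2.3]
grip_width: 0.0398
```

```bash
python3 - <<'E'
from h import *
tcp()
c=camera("wrist");cv2.imwrite("pics/wrist5.png",c["color"][:,:,::-1])
cv2.imwrite("pics/w5c.png",cv2.resize(c["color"][0:150,200:330,::-1],None,fx=4,fy=4,interpolation=cv2.INTER_NEAREST))
E
```

```text
t 5.98 pos [ 0.5395 -0.331   0.2125] rot [-3.1358e+00 -1.3000e-03  1.6959e+00] q [-0.607  0.487  1.247 -0.003  1.413 -0.732] F [ 1.1  0.9 -2.3] w 0.0398
```

View pics/wrist5.png

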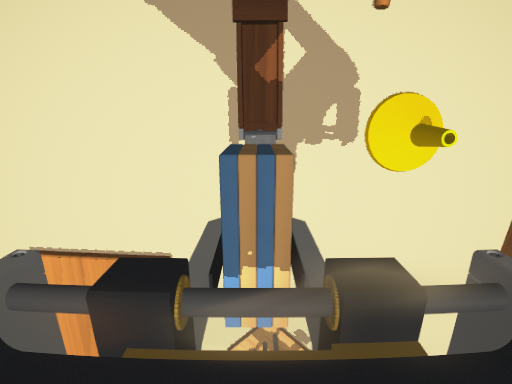

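View pics/w5c.png

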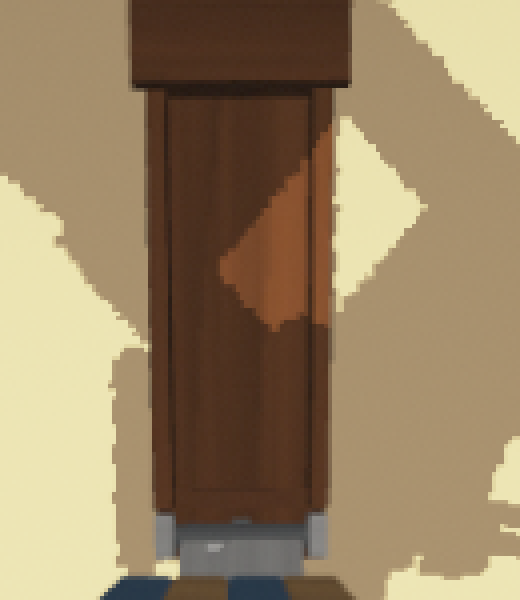

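```bash
python3 - <<'E'
from h import *
c=camera("wrist");tcp();o=get_obs();R0=R.from_euler('xyz',o["eef_rot"])
def px(a): return np.array(a,float)/4-.375+[200,0]
def T(P): return (R0.inv().apply(P-o["ee_pos"])*1000).round(1)
w=plane(c,px([[147,95],[335,95],[153,508],[329,508]]),.028)
print("walls world",w.round(4).tolist());print(T(w))
m1=(w[0]+w[1])/2;m2=(w[2]+w[3])/2;d=m1-m2;print("axis ang",np.degrees(np.arctan2(d[1],d[0])),"width",np.linalg.norm(w[0]-w[1]),np.linalg.norm(w[2]-w[3]))
i=plane(c,px([[167,97],[309,97],[176,490],[307,490]]),.006); print("inner floor?",T(i))
hk=plane(c,px([[132,82],[350,82]]),.080);print("hook top edge",T(hk),hk.round(4).tolist())
cb=plane(c,px([[176,490],[307,490],[176,523],[307,523]]),.018);print("curb z18",T(cb),cb.round(4).tolist())
pl=plane(c,[[221,155],[292,155],[225,328],[289,328]],o["ee_pos"][2]+.033);print("pile",T(pl))
hs=cv2.cvtColor(c["color"],cv2.COLOR_RGB2HSV)
dk=((hs[...,0]<20)&(hs[...,2]<140)&(hs[...,1]>120))
for r in (30,50,70,90,110,122):
    x=np.where(dk[r,220:300])[0];print(r,x.min()+220,x.max()+220)
E
```

```text
t 6.08 pos [ 0.5399 -0.3296  0.2133] rot [-3.1365e+00 -7.0000e-04  1.6979e+00] q [-0.605  0.485  1.248 -0.003  1.413 -0.731] F [ 0.7 -0.5 -2.5] w 0.0399
walls world [[0.4914, -0.1525, 0.028], [0.5467, -0.1455, 0.028], [0.5068, -0.2723, 0.028], [0.5623, -0.2652, 0.028]]
[[181.7 -24.7 185.6]
 [181.6  31.  185.3]
 [ 60.9 -24.6 185.5]
 [ 60.9  31.3 185.2]]
axis ang 97.3851268728197 width 0.05568149754644202 0.05596629181587247
inner floor? [[187.6 -19.9 207.6]
 [187.5  24.7 207.3]
 [ 66.  -18.2 207.5]
 [ 66.   25.8 207.2]]
hook top edge [[169.4 -25.1 133.6]
 [169.3  30.1 133.3]] [[0.4929, -0.1648, 0.08], [0.5477, -0.1578, 0.08]]
curb z18 [[ 66.3 -17.7 195.5]
 [ 66.2  24.9 195.2]
 [ 55.7 -17.8 195.4]
 [ 55.7  25.1 195.2]] [[0.513, -0.2661, 0.018], [0.5553, -0.2607, 0.018], [0.5142, -0.2766, 0.018], [0.5568, -0.2712, 0.018]]
pile [[ 54.  -19.5 -32.9]
 [ 54.   17.5 -33. ]
 [-55.  -20.9 -32.9]
 [-54.8  19.4 -33.1]]
30 237 282
50 237 282
70 237 281
90 238 281
110 238 281
122 238 280
```

The measured caddy matches its stated dimensions: walls 55.7–56.0 mm, and hook edge and curb both put the centre at the same place to under 1 mm. Next I'm planning the tilted approach.

```bash
cat >> h.py <<'E'
ANG=np.radians(97.39);E=np.array([np.cos(ANG),np.sin(ANG),0]);N=np.array([np.sin(ANG),-np.cos(ANG),0])
NC=.4962;XC=-.2694
def cad(x,z,lat=0.): # mm caddy -> world
    return N*(NC+lat/1000)+E*(XC+x/1000)+np.array([0,0,z/1000])
V=27.2
def tcp_for(xc,zc,th,lat=0.):
    s,c=np.sin(np.radians(th)),np.cos(np.radians(th))
    return cad(xc-55*c+V*s, zc+55*s+V*c,lat)
def gopile(xc,zc,th,lat=0.):
    p=tcp_for(xc,zc,th,lat);print((xc,zc,th),p.round(4));return go(p,ANG,-np.radians(th))
def where():
    o=get_obs();R0=R.from_euler('xyz',o["eef_rot"]);X=R0.as_matrix()
    p=o["ee_pos"];f=lambda P:np.array([(P@E-XC),(P@N-NC),P[2]])*1000
    C=p+X[:,0]*.055+X[:,2]*V/1000;B=p-X[:,0]*.055+X[:,2]*V/1000;Tp=p+X[:,0]*.055+X[:,2]*(V-60)/1000
    print("tilt",np.degrees(np.arcsin(-X[2,0])).round(2),"roll",np.degrees(np.arcsin(X[2,1])).round(2),"yaw",np.degrees(np.arctan2(X[1,0],X[0,0])).round(2),"lead low",f(C).round(1),"trail low",f(B).round(1),"lead top",f(Tp).round(1))
E
python3 - <<'E'
from h import *
tcp();where()
gopile(-21.4,93.4,25);gopile(-21.4,33.4,25)
E
```

```text
t 6.08 pos [ 0.5399 -0.3296  0.2133] rot [-3.1365e+00 -7.0000e-04  1.6979e+00] q [-0.605  0.485  1.248 -0.003  1.413 -0.731] F [ 0.7 -0.5 -2.5] w 0.0399
tilt -0.04 roll -0.29 yaw 97.28 lead low [-71.9  -3.2 186.2] trail low [-181.9   -3.4  186.1] lead top [-71.9  -2.9 246.2]
(-21.4, 93.4, 25) [ 0.5344 -0.2626  0.1413]
move [-0.0034 -0.2783 -0.0005] [0.1342 0.0068 0.1441]
(-21.4, 33.4, 25) [ 0.5344 -0.2626  0.0813]
move [-0.0034 -0.2783 -0.0005] [0.1341 0.0074 0.2641]
```

>>> servo_tool(moves=[[[-0.003, -0.05, 0, 0.03, 0.001, 0.03, 1], [-0.003, -0.1, 0, 0.05, 0.002, 0.05, 1], [-0.003, -0.15, 0, 0.07, 0.003, 0.08, 1], [-0.003, -0.2, 0, 0.09, 0.005, 0.1, 1], [-0.003, -0.25, 0, 0.11, 0.006, 0.12, 1], [-0.003, -0.278, 0, 0.134, 0.007, 0.144, 1], [-0.003, -0.278, 0, 0.134, 0.007, 0.144, 1], [-0.003, -0.278, 0, 0.134, 0.007, 0.144, 1], [-0.003, -0.278, 0, 0.134, 0.007, 0.144, 1], [-0.003, -0.278, 0, 0.134, 0.007, 0.144, 1]]], squeeze=50)

```text
time_s: 6.92
ee_pos: [0.5349, -0.2632, 0.1423]
eef_rot: [3.141, 0.436, 1.698]
force: [-0.6, -0.4, -2.3]
grip_width: 0.04
```

```bash
python3 - <<'E'
from h import *
tcp();where()
c=camera("wrist");cv2.imwrite("pics/wrist6.png",c["color"][:,:,::-1])
c=camera("side");cv2.imwrite("pics/side6.png",cv2.resize(c["color"][60:220,200:400,::-1],None,fx=3,fy=3))
gopile(-21.4,33.4,25)
E
```

```text
t 6.92 pos [ 0.5349 -0.2632  0.1423] rot [3.1406 0.4358 1.698 ] q [-0.348  0.37   1.644 -0.471  0.971 -0.237] F [-0.6 -0.4 -2.3] w 0.04
tilt 24.97 roll 0.05 yaw 97.29 lead low [-22.1   0.5  94.4] trail low [-121.8    0.3  140.8] lead top [  3.2   0.5 148.8]
(-21.4, 33.4, 25) [ 0.5344 -0.2626  0.0813]
move [-0.0002 -0.0003 -0.0012] [ 0.0527 -0.0003  0.1093]
```

View pics/wrist6.png

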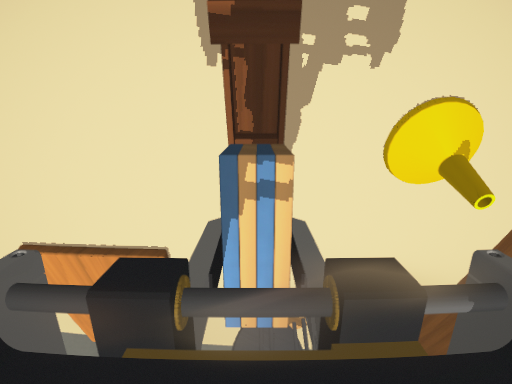

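View pics/side6.png

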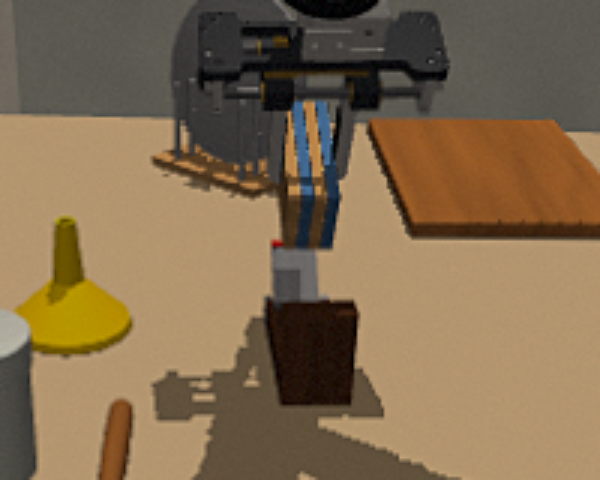

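The tilt of 25° was reached, and the pile is in line with the caddy (wrist view: caddy columns 225–288, pile columns 221–292). I'll lower it to the entry pose and check from close up.

>>> servo_tool(moves=[[[0, 0, 0, 0.013, 0, 0.027, 1], [0, 0, 0, 0.026, 0, 0.055, 1], [0, 0, 0, 0.04, 0, 0.082, 1], [0, 0, 0, 0.053, 0, 0.109, 1], [0, 0, 0, 0.053, 0, 0.109, 1], [0, 0, 0, 0.053, 0, 0.109, 1], [0, 0, 0, 0.053, 0, 0.109, 1]]], squeeze=50)

```text
time_s: 7.6
ee_pos: [0.535, -0.2629, 0.0825]
eef_rot: [3.14, 0.437, 1.697]
force: [-0.2, -0.2, -2.5]
grip_width: 0.0394
```

```bash
python3 - <<'E'
from h import *
tcp();where()
c=camera("wrist");cv2.imwrite("pics/wrist7.png",cv2.resize(c["color"][0:190,190:320,::-1],None,fx=4,fy=3.1*4/3.1,interpolation=cv2.INTER_NEAREST)[:600])
c=camera("side");cv2.imwrite("pics/side7.png",cv2.resize(c["color"][90:200,250:350,::-1],None,fx=5,fy=5))
gopile(33,8,25)
E
```

```text
t 7.6 pos [ 0.535  -0.2629  0.0825] rot [3.1397 0.4365 1.6967] q [-0.347  0.451  1.688 -0.518  0.861 -0.16 ] F [-0.2 -0.2 -2.5] w 0.0394
tilt 25.01 roll 0.1 yaw 97.21 lead low [-21.7   0.7  34.6] trail low [-121.4    0.4   81.1] lead top [ 3.6  0.7 89. ]
(33, 8, 25) [ 0.5274 -0.2086  0.0559]
move [ 0.0006  0.0002 -0.0017] [ 0.1216 -0.0015  0.0022]
```

View pics/wrist7.png

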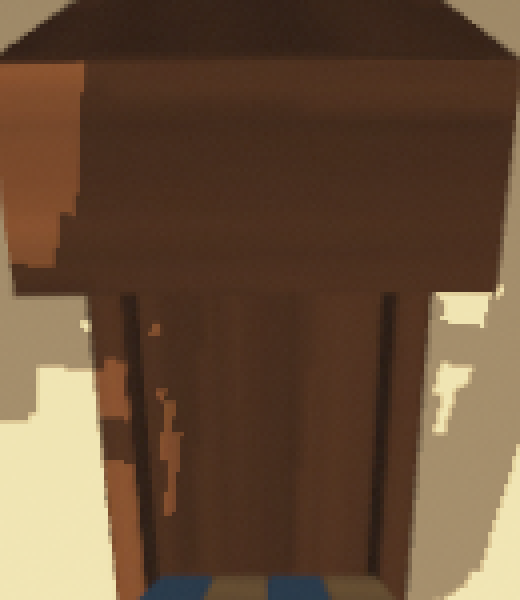

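View pics/side7.png

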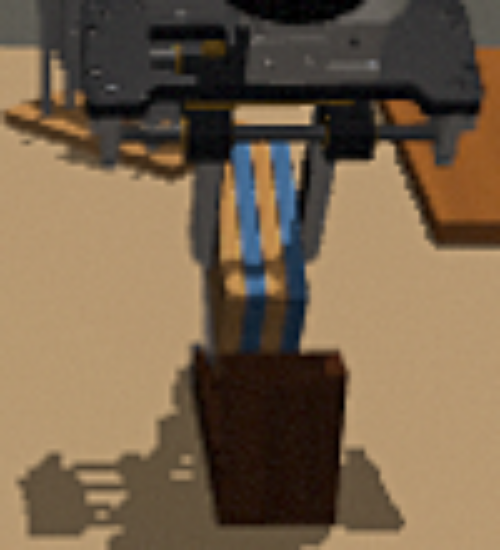

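```bash
python3 - <<'E'
from h import *
c=camera("wrist");im=c["color"]
cv2.imwrite("pics/w7z.png",cv2.resize(im[128:160,210:305,::-1],None,fx=8,fy=8,interpolation=cv2.INTER_NEAREST))
for r in(138,141,145,147,150): print(r,[tuple(int(v) for v in im[r,x]) for x in list(range(216,232))],"|",[tuple(int(v) for v in im[r,x]) for x in range(282,298)])
E
```

```text
138 [(241, 230, 181), (239, 227, 176), (131, 84, 52), (139, 83, 47), (137, 83, 48), (138, 82, 49), (139, 84, 50), (136, 83, 48), (134, 80, 49), (102, 63, 38), (49, 33, 23), (49, 33, 23), (51, 34, 23), (69, 44, 29), (74, 48, 30), (76, 49, 32)] | [(43, 31, 21), (43, 30, 23), (53, 37, 26), (75, 46, 31), (82, 51, 33), (82, 52, 34), (82, 52, 33), (83, 52, 34), (81, 51, 34), (87, 59, 39), (124, 101, 75), (166, 144, 109), (165, 143, 108), (166, 144, 109), (165, 143, 108), (165, 143, 108)]
141 [(241, 229, 180), (239, 227, 177), (181, 147, 107), (136, 81, 47), (138, 83, 47), (138, 83, 49), (138, 83, 48), (137, 83, 48), (137, 82, 48), (112, 68, 41), (48, 34, 25), (49, 33, 26), (51, 37, 26), (65, 43, 29), (74, 48, 31), (76, 49, 32)] | [(44, 32, 24), (43, 31, 24), (54, 34, 23), (76, 47, 32), (82, 52, 35), (83, 53, 34), (82, 52, 33), (82, 51, 33), (80, 50, 30), (92, 67, 47), (134, 111, 83), (166, 144, 109), (165, 143, 108), (166, 144, 109), (165, 142, 108), (166, 143, 108)]
145 [(241, 230, 180), (239, 228, 177), (215, 193, 144), (127, 76, 45), (136, 82, 47), (138, 82, 50), (138, 83, 47), (136, 83
[... 650 characters left out ...]
80, 52), (101, 78, 50), (96, 73, 46), (84, 55, 35), (82, 53, 33), (82, 52, 33), (80, 49, 31), (114, 91, 68), (166, 143, 108), (165, 143, 108), (166, 144, 109), (166, 144, 109), (167, 144, 110), (167, 144, 109)]
150 [(241, 229, 180), (241, 229, 180), (238, 225, 175), (151, 116, 82), (137, 82, 48), (137, 82, 46), (136, 82, 49), (120, 78, 58), (59, 63, 70), (41, 58, 74), (42, 59, 75), (40, 57, 73), (43, 59, 75), (42, 58, 74), (43, 59, 75), (42, 58, 75)] | [(97, 75, 49), (96, 74, 48), (97, 75, 49), (96, 74, 49), (96, 74, 49), (96, 74, 49), (95, 73, 47), (92, 65, 43), (87, 60, 41), (121, 99, 73), (166, 143, 109), (167, 144, 109), (166, 143, 108), (166, 144, 109), (165, 143, 108), (165, 143, 108)]
```

View pics/w7z.png

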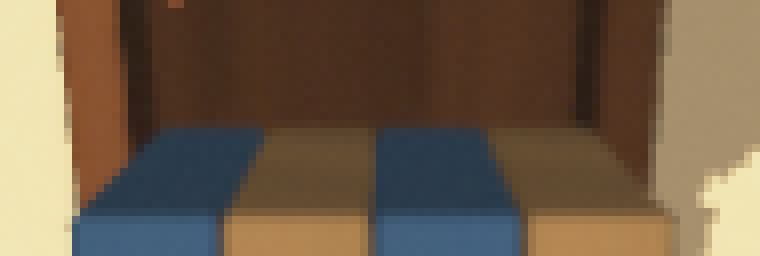

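```bash
sed -i 's/NC=.4962/NC=.4957/' h.py; python3 - <<'E'
from h import *
c=camera("wrist");tcp();where()
for r,z in((72.9,.080),(14.6,.080),):
    P=plane(c,[[194,r],[255,r],[314,r]],z); print(r,[((p@E-XC)*1000).round(1) for p in P],[((p@N-NC)*1000).round(1) for p in P])
# lead low edge of the pile as seen
P=plane(c,[[257,144]],.0346);print((P@E-XC)*1000)
gopile(0,23.4,25);gopile(33,8,25)
E
```

```text
t 7.8 pos [ 0.5349 -0.2626  0.0823] rot [3.1397 0.4366 1.697 ] q [-0.347  0.451  1.689 -0.518  0.861 -0.159] F [ 0.3  0.5 -1.7] w 0.0398
tilt 25.01 roll 0.1 yaw 97.23 lead low [-21.5   1.2  34.4] trail low [-121.2    0.9   80.9] lead top [ 3.9  1.1 88.8]
72.9 [np.float64(42.9), np.float64(42.6), np.float64(42.7)] [np.float64(-28.4), np.float64(-0.2), np.float64(27.1)]
14.6 [np.float64(66.7), np.float64(66.4), np.float64(66.5)] [np.float64(-25.3), np.float64(-0.1), np.float64(24.3)]
[-21.87233409]
(0, 23.4, 25) [ 0.5312 -0.2414  0.0713]
move [ 0.0005  0.0001 -0.0016] [ 0.0482 -0.0021  0.0018]
(33, 8, 25) [ 0.5269 -0.2087  0.0559]
move [ 0.0005  0.0001 -0.0016] [ 0.1211 -0.0023  0.0018]
```

The hook edges measure at caddy x 42.7 and 66.5, matching the caddy frame. The pile is 1.2 mm off sideways, so I correct that and slide it in along its own length.

>>> servo_tool(moves=[[[0, 0, -0.002, 0, -0.0025, 0.002, 1], [0, 0, -0.002, 0, -0.0025, 0.002, 1], [0, 0, -0.002, 0.02, -0.0025, 0.002, 1], [0, 0, -0.002, 0.04, -0.0025, 0.002, 1], [0, 0, -0.002, 0.06, -0.0025, 0.002, 1], [0, 0, -0.002, 0.08, -0.0025, 0.002, 1], [0, 0, -0.002, 0.1, -0.0025, 0.002, 1], [0, 0, -0.002, 0.11, -0.0025, 0.002, 1], [0, 0, -0.002, 0.116, -0.0025, 0.002, 1], [0, 0, -0.002, 0.121, -0.0025, 0.002, 1], [0, 0, -0.002, 0.121, -0.0025, 0.002, 1], [0, 0, -0.002, 0.121, -0.0025, 0.002, 1]]], squeeze=50)

```text
time_s: 8.8
ee_pos: [0.5269, -0.2089, 0.0559]
eef_rot: [3.141, 0.437, 1.7]
force: [-0.3, -0.7, -2.7]
grip_width: 0.0398
```

```bash
python3 - <<'E'
from h import *
tcp();where()
c=camera("wrist");cv2.imwrite("pics/wrist8.png",cv2.resize(c["color"][0:200,170:340,::-1],None,fx=3,fy=3,interpolation=cv2.INTER_NEAREST))
c=camera("side");cv2.imwrite("pics/side8.png",cv2.resize(c["color"][90:200,250:350,::-1],None,fx=5,fy=5))
gopile(38,8,20)
E
```

```text
t 8.8 pos [ 0.5269 -0.2089  0.0559] rot [3.141  0.4367 1.7003] q [-0.255  0.454  1.76  -0.557  0.835 -0.024] F [-0.3 -0.7 -2.7] w 0.0398
tilt 25.02 roll 0.03 yaw 97.42 lead low [32.8 -0.   8. ] trail low [-66.9   0.   54.6] lead top [58.2 -0.1 62.4]
(38, 8, 20) [ 0.5268 -0.2077  0.0524]
move [0.0005 0.0558 0.0002] [0.0055 0.0001 0.0054]
```

View pics/wrist8.png

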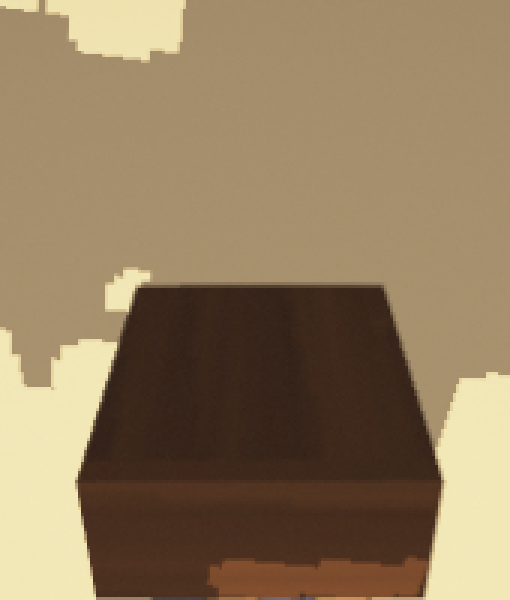

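View pics/side8.png

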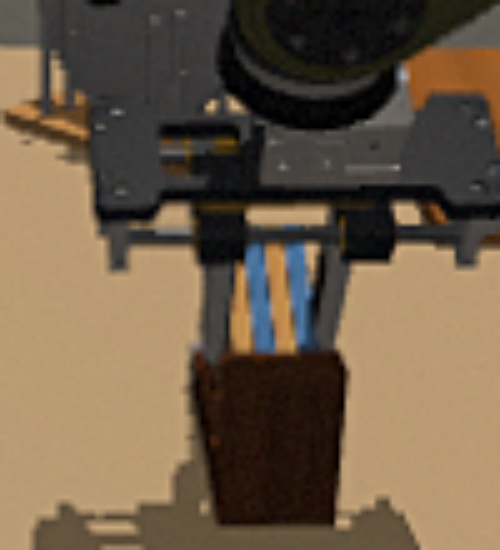

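The leading end is under the hook with no contact force. The moves for swinging the trailing end down come next.

```bash
python3 - <<'E'
from h import *
for a in((38,8,20),(43,8,15),(48,8,10),(52.3,8,5),(54,8,2.5),(55,8,0),(55,6.3,0)): gopile(*a)
E
```

```text
(38, 8, 20) [ 0.5268 -0.2077  0.0524]
move [0.0005 0.0558 0.0002] [0.0055 0.0001 0.0054]
(43, 8, 15) [ 0.5266 -0.2065  0.0485]
move [0.0005 0.1113 0.0002] [0.0111 0.0001 0.0113]
(48, 8, 10) [ 0.5264 -0.2048  0.0443]
move [0.0005 0.1669 0.0002] [0.0176 0.0001 0.0175]
(52.3, 8, 5) [ 0.5262 -0.2035  0.0399]
move [5.000e-04 2.225e-01 2.000e-04] [0.0238 0.0001 0.0244]
(54, 8, 2.5) [ 0.5262 -0.2032  0.0376]
move [5.000e-04 2.502e-01 2.000e-04] [0.0264 0.0001 0.0283]
(55, 8, 0) [ 0.5262 -0.2034  0.0352]
move [0.0005 0.278  0.0003] [0.028  0.0001 0.0328]
(55, 6.3, 0) [ 0.5262 -0.2034  0.0335]
move [0.0005 0.278  0.0003] [0.0294 0.0001 0.0359]
```

>>> servo_tool(moves=[[[0, 0.028, 0, 0.003, 0, 0.003, 1], [0, 0.056, 0, 0.0055, 0, 0.0055, 1], [0, 0.084, 0, 0.0083, 0, 0.0083, 1], [0, 0.111, 0, 0.011, 0, 0.0113, 1], [0, 0.139, 0, 0.0143, 0, 0.0144, 1], [0, 0.167, 0, 0.0176, 0, 0.0175, 1], [0, 0.195, 0, 0.0207, 0, 0.021, 1], [0, 0.2225, 0, 0.0238, 0, 0.0244, 1], [0, 0.25, 0, 0.0264, 0, 0.0283, 1], [0, 0.278, 0, 0.028, 0, 0.0328, 1], [0, 0.278, 0, 0.028, 0, 0.0328, 1], [0, 0.278, 0, 0.028, 0, 0.0328, 1]]], squeeze=50)

```text
time_s: 9.9
ee_pos: [0.526, -0.2041, 0.0351]
eef_rot: [3.141, 0.001, 1.699]
force: [0.1, 0.2, -1.5]
grip_width: 0.0395
```

```bash
python3 - <<'E'
from h import *
tcp();where()
c=camera("wrist");cv2.imwrite("pics/wrist9.png",cv2.resize(c["color"][100:384,140:370,::-1],None,fx=2,fy=2,interpolation=cv2.INTER_NEAREST))
c=camera("top");cv2.imwrite("pics/top9.png",cv2.resize(c["color"][180:280,260:400,::-1],None,fx=5,fy=5))
gopile(55,6.3,0)
E
```

```text
t 9.9 pos [ 0.526  -0.2041  0.0351] rot [3.1412e+00 1.4000e-03 1.6993e+00] q [-4.350e-01  5.260e-01  1.632e+00 -1.000e-03  9.820e-01 -5.620e-01] F [ 0.1  0.2 -1.5] w 0.0395
tilt 0.08 roll 0.02 yaw 97.36 lead low [54.3 -0.2  7.8] trail low [-55.7  -0.3   8. ] lead top [54.4 -0.3 67.8]
(55, 6.3, 0) [ 0.5262 -0.2034  0.0335]
move [0.0004 0.0009 0.0004] [-0.0001  0.0002  0.0036]
```

View pics/wrist9.png

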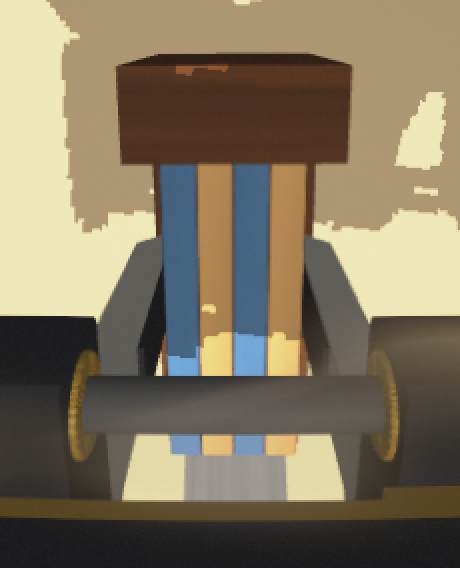

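View pics/top9.png

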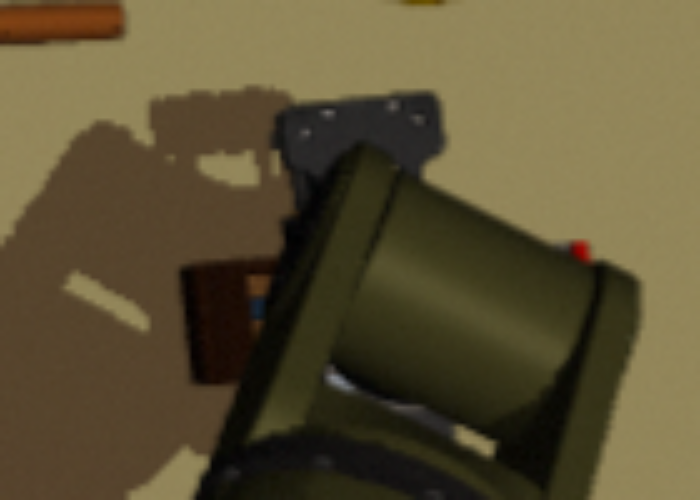

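The pile is level under the hook, with the wrist view showing all four tops flush beside the open gate. I lower it the last 2 mm.

>>> servo_tool(moves=[[[0, 0, 0, 0, 0, 0.002, 1], [0, 0, 0, 0, 0, 0.0035, 1], [0, 0, 0, 0, 0, 0.004, 1], [0, 0, 0, 0, 0, 0.004, 1], [0, 0, 0, 0, 0, 0.004, 1], [0, 0, 0, 0, 0, 0.004, 1]]])

```text
time_s: 10.5
ee_pos: [0.5262, -0.2034, 0.0333]
eef_rot: [3.141, 0.002, 1.7]
force: [0.2, -0.5, -2.5]
grip_width: 0.0399
```

```bash
python3 - <<'E'
from h import *
tcp();where()
E
```

```text
t 10.5 pos [ 0.5262 -0.2034  0.0333] rot [3.1410e+00 1.6000e-03 1.7005e+00] q [-4.330e-01  5.290e-01  1.634e+00 -1.000e-03  9.780e-01 -5.620e-01] F [ 0.2 -0.5 -2.5] w 0.0399
tilt 0.09 roll 0.03 yaw 97.43 lead low [55.  -0.1  6.1] trail low [-55.   -0.    6.2] lead top [55.1 -0.1 66.1]
```

>>> servo_tool(moves=[[[0, 0, 0, 0, 0, 0.001, 1], [0, 0, 0, 0, 0, 0.0014, 1], [0, 0, 0, 0, 0, 0.0014, 1], [0, 0, 0, 0, 0, 0.0014, 0.5], [0, 0, 0, 0, 0, 0.0014, 0.3], [0, 0, 0, 0, 0, 0.0014, 0.3], [0, 0, 0, 0, 0, 0.0014, 0.3], [0, 0, 0, 0, 0, 0.0014, 0.3], [0, 0, 0, 0, 0, 0.0014, 0.3], [0, 0, 0, 0, 0, 0.0014, 0.3], [0, 0, 0, 0, 0, 0.0014, 0.3], [0, 0, 0, 0, 0, 0.0014, 0.3]]])

```text
time_s: 11.5
ee_pos: [0.5262, -0.2034, 0.0326]
eef_rot: [3.141, 0.002, 1.7]
force: [-1.0, 0.2, -0.1]
grip_width: 0.066
```

```bash
python3 - <<'E'
from h import *
tcp();where()
c=camera("wrist");cv2.imwrite("pics/wrist10.png",cv2.resize(c["color"][100:384,140:370,::-1],None,fx=2,fy=2,interpolation=cv2.INTER_NEAREST))
E
```

```text
t 11.5 pos [ 0.5262 -0.2034  0.0326] rot [3.1410e+00 1.6000e-03 1.7004e+00] q [-4.330e-01  5.300e-01  1.634e+00 -1.000e-03  9.760e-01 -5.620e-01] F [-1.   0.2 -0.1] w 0.066
tilt 0.09 roll 0.04 yaw 97.43 lead low [55.  -0.1  5.4] trail low [-55.   -0.    5.5] lead top [55.1 -0.1 65.4]
```

View pics/wrist10.png

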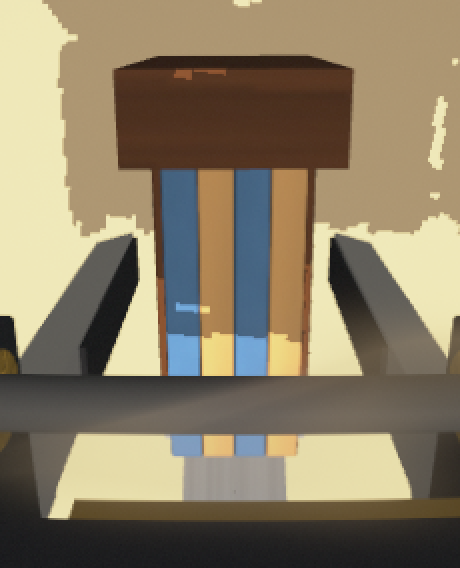

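Released. All four stand upright and in place: in the wrist crop the tops run from column 160 to 308 with small wall gaps either side. I retreat straight up and close the fingers for the gate.

>>> servo_tool(moves=[[[0, 0, 0, 0, 0, -0.02, 0.3], [0, 0, 0, 0, 0, -0.06, 0.3], [0, 0, 0, 0, 0, -0.12, 0.3], [0, 0, 0, 0, 0, -0.19, 1], [0, 0, 0, 0, 0, -0.26, 1], [0, 0, 0, -0.06, 0, -0.3, 1], [0, 0, 0, -0.13, 0, -0.3, 1], [0, 0, 0, -0.2, 0, -0.3, 1], [0, 0, 0, -0.27, 0, -0.3, 1], [0, 0, 0, -0.34, 0, -0.3, 1], [0, 0, 0, -0.36, 0, -0.3, 1], [0, 0, 0, -0.36, 0, -0.3, 1]]], squeeze=20)

```text
time_s: 12.55
ee_pos: [0.5487, -0.3837, 0.1828]
eef_rot: [3.141, 0.001, 1.698]
force: [-0.7, -0.1, -0.2]
grip_width: 0.0091
```

```bash
python3 - <<'E'
from h import *
tcp()
c=camera("wrist");cv2.imwrite("pics/wrist11.png",c["color"][:,:,::-1])
cv2.imwrite("pics/w11c.png",cv2.resize(c["color"][0:200,170:340,::-1],None,fx=3,fy=3,interpolation=cv2.INTER_NEAREST))
c=camera("side");cv2.imwrite("pics/side11.png",cv2.resize(c["color"][90:200,250:350,::-1],None,fx=5,fy=5))
c=camera("top");cv2.imwrite("pics/top11.png",cv2.resize(c["color"][190:280,270:410,::-1],None,fx=5,fy=5))
E
```

```text
t 12.55 pos [ 0.5487 -0.3837  0.1828] rot [3.1413e+00 1.5000e-03 1.6979e+00] q [-6.650e-01  5.880e-01  1.163e+00 -1.000e-03  1.389e+00 -7.920e-01] F [-0.7 -0.1 -0.2] w 0.0091
```

View pics/wrist11.png

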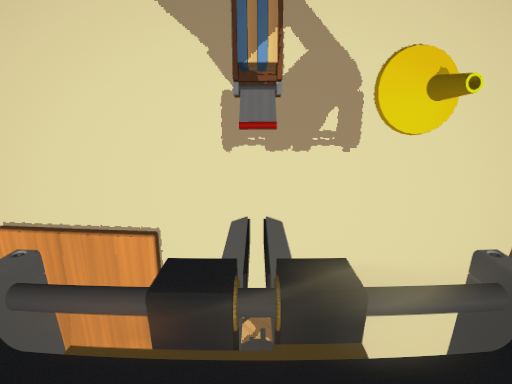

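View pics/side11.png

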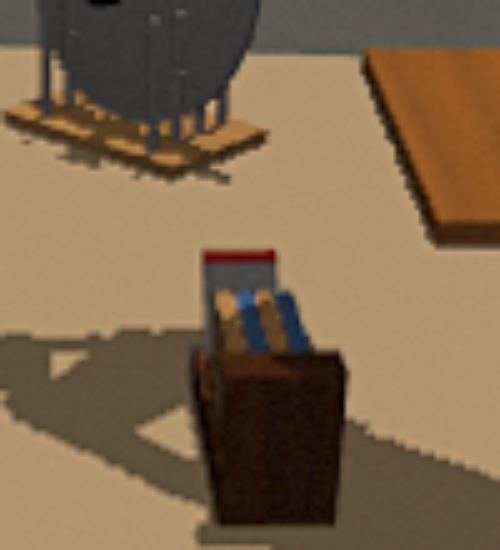

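View pics/top11.png

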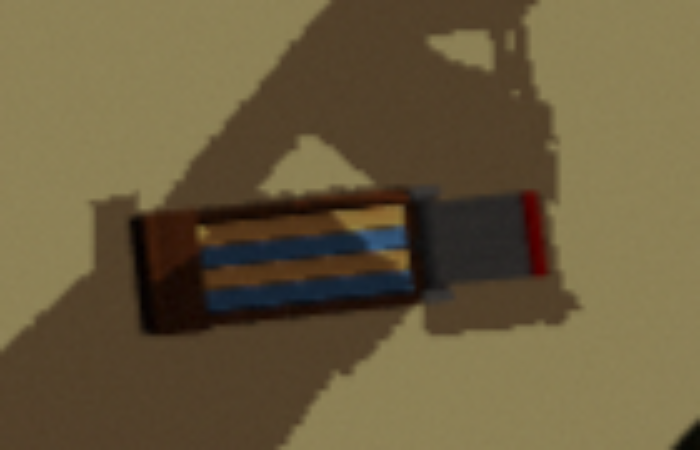

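All four coasters stand in the caddy behind the curb, and the gate is still open (red bar in the wrist view at columns 239–277, row 126). I measure the bar now.

```bash
cat >> h.py <<'E'
def red(c,box):
    x0,y0,x1,y1=box;hs=cv2.cvtColor(c["color"],cv2.COLOR_RGB2HSV)
    r=np.zeros(hs.shape[:2],bool);r[y0:y1,x0:x1]=(((hs[...,0]<6)|(hs[...,0]>172))&(hs[...,1]>190)&(hs[...,2]>70))[y0:y1,x0:x1]
    return np.argwhere(r)[:,::-1].astype(float)
def cc(P): P=np.atleast_2d(P);return np.c_[(P@E-XC),(P@N-NC),P[:,2]]*1000
E
python3 - <<'E'
from h import *
cw=camera("wrist");ct=camera("top");cs=camera("side");tcp()
w=red(cw,(220,110,300,140));t=red(ct,(365,220,390,255));s=red(cs,(280,130,320,150))
print(len(w),w.min(0),w.max(0),w.mean(0),len(t),t.mean(0),len(s),s.mean(0))
m=lambda a:[a.mean(0)]
print("plane wrist",cc(plane(cw,m(w),.057)).round(1),cc(plane(cw,[[w[:,0].min(),126],[w[:,0].max(),126]],.057)).round(1),"top",cc(plane(ct,m(t),.057)).round(1))
for n,a,b,c,d in(("w-s",cw,w,cs,s),("w-t",cw,w,ct,t),("t-s",ct,t,cs,s)):
    p=tri(a,m(b),c,m(d))[0];print(n,cc(p[:3]).round(1),p[3].round(4))
E
```

```text
t 12.85 pos [ 0.5496 -0.3804  0.1835] rot [3.1406e+00 1.8000e-03 1.7019e+00] q [-6.600e-01  5.850e-01  1.167e+00 -1.000e-03  1.388e+00 -7.910e-01] F [0.1 0.2 0.1] w 0.0008
257 [238. 125.] [274. 131.] [256.14007782 128.        ] 39 [376.82051282 235.94871795] 16 [298.25  140.875]
plane wrist [[-116.8   -0.8   57. ]] [[-114.7  -20.2   57. ]
 [-114.6   18.2   57. ]] top [[-118.6   -0.4   57. ]]
w-s [[-116.8   -1.1   55.7]] 0.0005
w-t [[-116.4   -0.6   65. ]] 0.0006
t-s [[-119.1   -1.    54.7]] 0.0012
```

The wrist and side views agree on the tip bar at caddy (-116.8, -0.9, 56–57), as the text says. The wrist–top pair gives z 65, but its baseline is poor. Planning the push.

```bash
cat >> h.py <<'E'
def gate_tcp(g,back=0.,L=8.,k=.6,r=12.):
    a=np.pi/4+g;T=np.array([-75.5-58*np.cos(a),16+58*np.sin(a)]);tau=k*(np.pi/2-a)
    xd=np.array([np.cos(tau),np.sin(tau)]);zd=np.array([np.sin(tau),-np.cos(tau)])
    p=T-(r+back)*xd+L*zd;return p,tau
def gogate(g,back=0.,**kw):
    p,tau=gate_tcp(g,back,**kw);print("g",g,"back",back,p.round(1),"tau",np.degrees(tau).round(1),end=" ");return go(cad(p[0],p[1],-0.5),ANG,tau)
E
python3 - <<'E'
from h import *
print(cc(get_obs()["ee_pos"]))
gogate(0,60);gogate(0,25)
E
```

```text
[[-178.48892426    0.46201498  183.50745336]]
g 0 back 60 [-177.    17.2] tau 27.0 move [3.000e-04 3.012e-01 1.400e-03] [ 0.0035 -0.0022  0.3326]
g 0 back 25 [-145.8   33.1] tau 27.0 move [3.000e-04 3.012e-01 1.400e-03] [ 0.0658 -0.0021  0.3007]
```

>>> servo_tool(moves=[[[0, 0.07, 0.001, 0, -0.002, 0.05, 1], [0, 0.14, 0.001, 0, -0.002, 0.1, 1], [0, 0.21, 0.001, 0, -0.002, 0.15, 1], [0, 0.28, 0.001, 0.02, -0.002, 0.2, 1], [0, 0.3, 0.001, 0.03, -0.002, 0.24, 1], [0, 0.3, 0.001, 0.05, -0.002, 0.28, 1], [0, 0.3, 0.001, 0.065, -0.002, 0.3, 1], [0, 0.3, 0.001, 0.065, -0.002, 0.3, 1], [0, 0.3, 0.001, 0.065, -0.002, 0.3, 1], [0, 0.3, 0.001, 0.065, -0.002, 0.3, 1]]], squeeze=20)

```text
time_s: 13.68
ee_pos: [0.5452, -0.3488, 0.0351]
eef_rot: [3.139, -0.468, 1.702]
force: [-0.7, 0.1, -0.1]
grip_width: 0.0004
```

```bash
python3 - <<'E'
from h import *
tcp();print(cc(get_obs()["ee_pos"]))
c=camera("wrist");cv2.imwrite("pics/wrist12.png",c["color"][:,:,::-1])
c=camera("side");cv2.imwrite("pics/side12.png",cv2.resize(c["color"][60:200,230:370,::-1],None,fx=4,fy=4))
for g in(0,.1,.2,.3,.4,.5,.6,.7):gogate(g)
E
```

```text
t 13.68 pos [ 0.5452 -0.3488  0.0351] rot [ 3.1394 -0.4677  1.7019] q [-0.748  0.9    1.061  0.294  1.551 -0.94 ] F [-0.7  0.1 -0.1] w 0.0004
[[-146.65644135    0.14680726   35.09169741]]
g 0 back 0.0 [-123.6   44.4] tau 27.0 move [0.001  0.0023 0.0009] [ 0.0502 -0.0009  0.0041]
g 0.1 back 0.0 [-120.    48.8] tau 23.6 move [ 0.001  -0.0359  0.0009] [ 0.0604 -0.0009 -0.0005]
g 0.2 back 0.0 [-116.1   52.7] tau 20.1 move [ 0.001  -0.0741  0.0009] [ 0.071  -0.0008 -0.0039]
g 0.3 back 0.0 [-111.8   56.2] tau 16.7 move [ 0.0011 -0.1123  0.0008] [ 0.0819 -0.0008 -0.0063]
g 0.4 back 0.0 [-107.2   59.2] tau 13.2 move [ 0.0011 -0.1505  0.0008] [ 0.0928 -0.0008 -0.0075]
g 0.5 back 0.0 [-102.3   61.7] tau 9.8 move [ 0.0011 -0.1887  0.0008] [ 0.1038 -0.0008 -0.0076]
g 0.6 back 0.0 [-97.2  63.7] tau 6.4 move [ 0.0012 -0.2269  0.0007] [ 0.1146 -0.0008 -0.0066]
g 0.7 back 0.0 [-92.   65.2] tau 2.9 move [ 0.0012 -0.2651  0.0007] [ 0.1252 -0.0008 -0.0045]
```

View pics/wrist12.png

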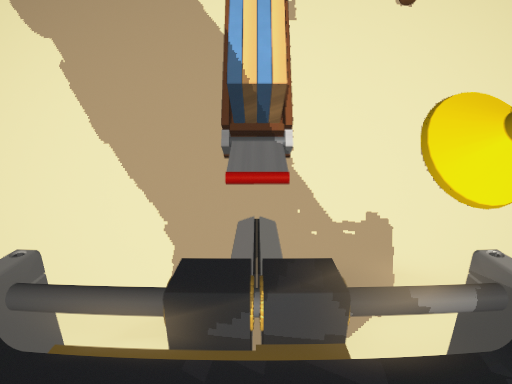

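View pics/side12.png

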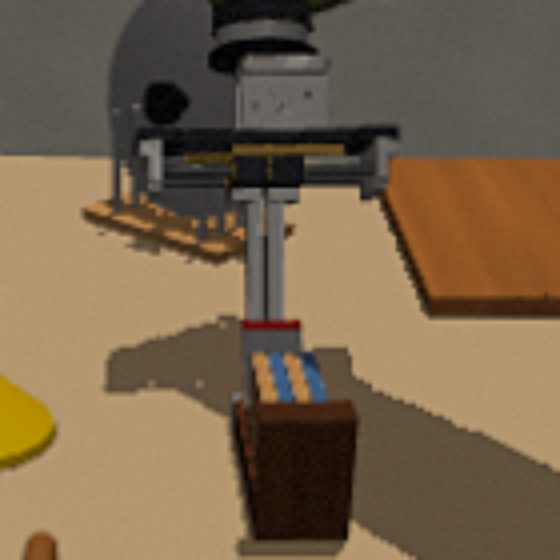

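The closed fingers sit centred behind the red bar (wrist view: fingers at column 256, bar at columns 226–289). I start the push along the arc.

>>> servo_tool(moves=[[[0.001, 0.002, 0.001, 0.03, -0.001, 0.004, 1], [0.001, 0.002, 0.001, 0.045, -0.001, 0.004, 1], [0.001, 0.002, 0.001, 0.05, -0.001, 0.004, 1], [0.001, -0.017, 0.001, 0.055, -0.001, 0.002, 1], [0.001, -0.036, 0.001, 0.0604, -0.001, 0, 1], [0.001, -0.055, 0.001, 0.0657, -0.001, -0.002, 1], [0.001, -0.074, 0.001, 0.071, -0.001, -0.004, 1], [0.001, -0.074, 0.001, 0.071, -0.001, -0.004, 1]]])

```text
time_s: 14.45
ee_pos: [0.5411, -0.3185, 0.054]
eef_rot: [3.14, -0.349, 1.701]
force: [1.0, -1.3, 0.3]
grip_width: 0.0005
```

```bash
python3 - <<'E'
from h import *
tcp();print(cc(get_obs()["ee_pos"]))
c=camera("wrist");cv2.imwrite("pics/wrist13.png",c["color"][:,:,::-1])
w=red(c,(210,110,310,220));print(len(w),w.mean(0))
for g in(.2,.3,.4,.5,.6,.7,.75):gogate(g)
E
```

```text
t 14.45 pos [ 0.5411 -0.3185  0.054 ] rot [ 3.1403 -0.3485  1.7009] q [-0.692  0.767  1.219  0.238  1.419 -0.889] F [ 1.  -1.3  0.3] w 0.0005
[[-1.16047473e+02 -6.98675324e-02  5.40074661e+01]]
671 [257. 214.]
g 0.2 back 0.0 [-116.1   52.7] tau 20.1 move [0.0006 0.0005 0.0004] [-0.0005 -0.0006  0.0019]
g 0.3 back 0.0 [-111.8   56.2] tau 16.7 move [ 0.0006 -0.0377  0.0004] [ 0.01   -0.0006 -0.0017]
g 0.4 back 0.0 [-107.2   59.2] tau 13.2 move [ 0.0006 -0.0759  0.0004] [ 0.0208 -0.0006 -0.0042]
g 0.5 back 0.0 [-102.3   61.7] tau 9.8 move [ 0.0006 -0.1141  0.0004] [ 0.0316 -0.0006 -0.0056]
g 0.6 back 0.0 [-97.2  63.7] tau 6.4 move [ 0.0006 -0.1523  0.0004] [ 0.0425 -0.0006 -0.0058]
g 0.7 back 0.0 [-92.   65.2] tau 2.9 move [ 0.0006 -0.1905  0.0004] [ 0.0533 -0.0006 -0.005 ]
g 0.75 back 0.0 [-89.4  65.7] tau 1.2 move [ 0.0006 -0.2096  0.0003] [ 0.0586 -0.0006 -0.0042]
```

View pics/wrist13.png

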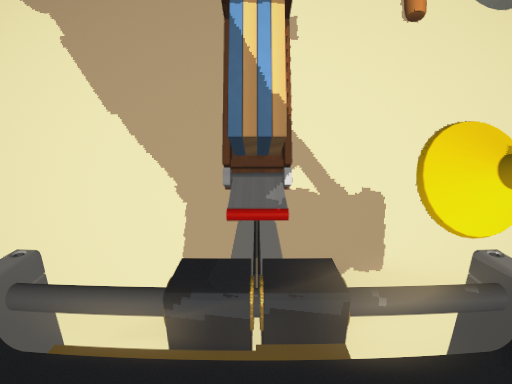

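The bar rests on the fingers at row 214 and 1–2 N shows. I continue along the arc past dead centre.

>>> servo_tool(moves=[[[0, -0.019, 0, 0.005, 0, 0, 1], [0, -0.038, 0, 0.01, 0, -0.002, 1], [0, -0.057, 0, 0.0155, 0, -0.003, 1], [0, -0.076, 0, 0.021, 0, -0.004, 1], [0, -0.095, 0, 0.026, 0, -0.005, 1], [0, -0.114, 0, 0.0316, 0, -0.0056, 1], [0, -0.133, 0, 0.037, 0, -0.0057, 1], [0, -0.152, 0, 0.0425, 0, -0.0058, 1], [0, -0.152, 0, 0.0425, 0, -0.0058, 1]]])

```text
time_s: 15.25
ee_pos: [0.5387, -0.2993, 0.0639]
eef_rot: [3.141, -0.111, 1.701]
force: [1.1, 0.3, 0.2]
grip_width: 0.0006
```

```bash
python3 - <<'E'
from h import *
tcp();print(cc(get_obs()["ee_pos"]))
c=camera("wrist");cv2.imwrite("pics/wrist14.png",c["color"][:,:,::-1])
c=camera("side");cv2.imwrite("pics/side14.png",cv2.resize(c["color"][60:200,230:370,::-1],None,fx=4,fy=4))
for g in(.6,.7,.75):gogate(g)
E
```

```text
t 15.25 pos [ 0.5387 -0.2993  0.0639] rot [ 3.1406 -0.1114  1.7009] q [-0.603  0.626  1.396  0.09   1.195 -0.769] F [1.1 0.3 0.2] w 0.0006
[[-9.67098243e+01  2.71750347e-02  6.39450083e+01]]
g 0.6 back 0.0 [-97.2  63.7] tau 6.4 move [ 0.0006 -0.0012  0.0003] [ 0.0003 -0.0006  0.0001]
g 0.7 back 0.0 [-92.   65.2] tau 2.9 move [ 0.0006 -0.0394  0.0003] [ 0.0109 -0.0006 -0.0016]
g 0.75 back 0.0 [-89.4  65.7] tau 1.2 move [ 0.0006 -0.0585  0.0003] [ 0.0163 -0.0006 -0.0021]
```

View pics/wrist14.png

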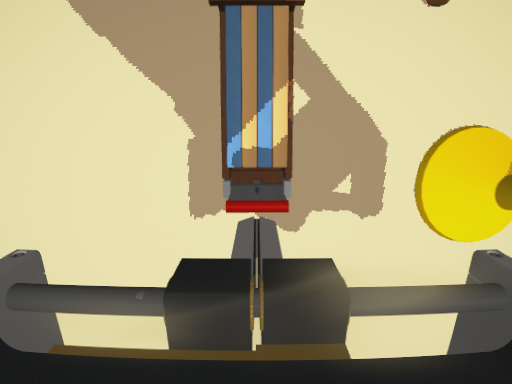

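View pics/side14.png

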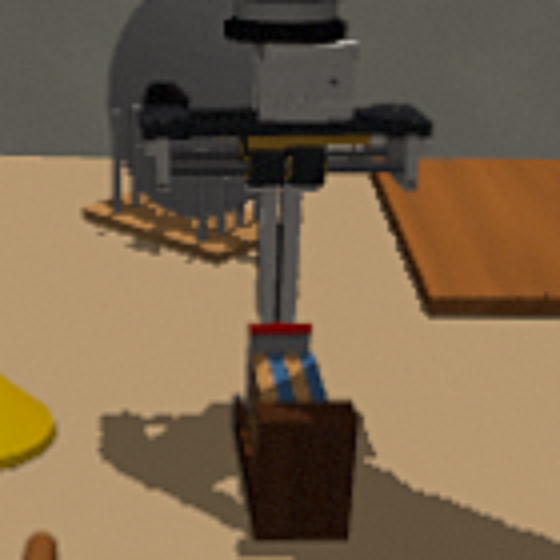

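The bar has moved ahead of the fingers (row 206 against the fingertips at 217) and the force is zero, so it is past dead centre. I follow slightly, then look.

>>> servo_tool(moves=[[[0, -0.02, 0, 0.005, 0, -0.001, 1], [0, -0.039, 0, 0.01, 0, -0.0016, 1], [0, -0.039, 0, 0.01, 0, -0.0016, 1], [0, -0.039, 0, 0.01, 0, -0.0016, 1], [0, -0.039, 0, 0.01, 0, -0.0016, 1], [0, -0.039, 0, 0.01, 0, -0.0016, 1]]])

```text
time_s: 15.85
ee_pos: [0.5379, -0.2956, 0.0649]
eef_rot: [3.141, -0.053, 1.7]
force: [0.0, -0.3, -0.3]
grip_width: 0.0001
```

```bash
python3 - <<'E'
from h import *
tcp();print(cc(get_obs()["ee_pos"]))
c=camera("wrist");cv2.imwrite("pics/wrist15.png",c["color"][:,:,::-1])
w=red(c,(200,90,320,230));print(len(w),w.mean(0),cc(plane(c,[w.mean(0)],.075)))
E
```

```text
t 15.85 pos [ 0.5379 -0.2956  0.0649] rot [ 3.1407 -0.053   1.6996] q [-0.58   0.598  1.435  0.045  1.142 -0.728] F [ 0.  -0.3 -0.3] w 0.0001
[[-92.9340133   -0.29620032  64.9226551 ]]
690 [257.04492754 191.02028986] [[-65.03392915  -0.69952644  75.        ]]
```

View pics/wrist15.png

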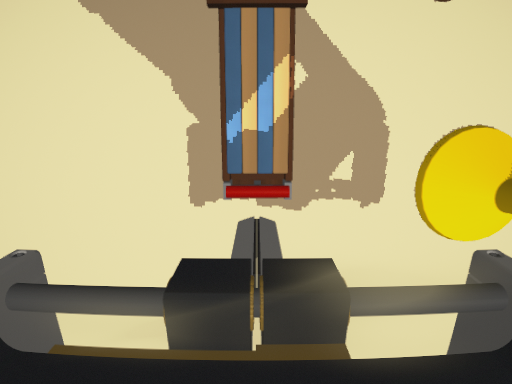

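The bar now sits at caddy x -65, where the shut stop puts it (-65.5). I back away and up.

>>> servo_tool(moves=[[[0, 0, 0, -0.03, 0, 0, 1], [0, 0, 0, -0.08, 0, -0.01, 1], [0, 0, 0, -0.13, 0, -0.06, 1], [0, 0, 0, -0.16, 0, -0.13, 1], [0, 0, 0, -0.16, 0, -0.2, 1], [0, 0, 0, -0.16, 0, -0.25, 1], [0, 0, 0, -0.16, 0, -0.25, 1], [0, 0, 0, -0.16, 0, -0.25, 1], [0, 0, 0, -0.16, 0, -0.25, 1], [0, 0, 0, -0.16, 0, -0.25, 1]]])

```text
time_s: 16.73
ee_pos: [0.5485, -0.3809, 0.1838]
eef_rot: [-3.141, -0.055, 1.7]
force: [-0.5, 0.4, -0.2]
grip_width: 0.0004
```

```bash
python3 - <<'E'
from h import *
tcp()
cw=camera("wrist");cs=camera("side");ct=camera("top")
w=red(cw,(200,0,320,230));s=red(cs,(280,110,330,190));print(len(w),w.mean(0),len(s),s.mean(0) if len(s) else 0)
print(cc(plane(cw,[w.mean(0)],.075)))
if len(s): p=tri(cw,[w.mean(0)],cs,[s.mean(0)])[0];print("tip",cc(p[:3]),p[3])
t=red(ct,(330,210,400,260));print("top",cc(plane(ct,[t.mean(0)],.075)))
for p in blue(cw,(200,0,320,200)):
    P=cc(plane(cw,p,.066));r=cv2.minAreaRect(P[:,:2].astype(np.float32));print("blue",np.round(r[0],1),np.round(r[1],1),r[2],"x",P[:,0].min().round(1),P[:,0].max().round(1))
cv2.imwrite("pics/wrist16.png",cw["color"][:,:,::-1])
cv2.imwrite("pics/side16.png",cv2.resize(cs["color"][90:200,250:350,::-1],None,fx=5,fy=5))
cv2.imwrite("pics/top16.png",ct["color"][:,:,::-1])
E
```

```text
t 16.73 pos [ 0.5485 -0.3809  0.1838] rot [-3.1406 -0.0549  1.6997] q [-0.677  0.609  1.13   0.038  1.443 -0.811] F [-0.5  0.4 -0.2] w 0.0004
327 [257.93883792  82.48929664] 29 [299.75862069 143.48275862]
[[-65.9707582   -0.16055323  75.        ]]
tip [[-65.38077884   0.5261955   70.96046033]] 0.0013486324686829104
top [[-66.71341298   1.1051178   75.        ]]
blue [-22.2 -15.7] [73.7  9.1] 0.2738032042980194 x -59.1 14.7
blue [-22.2   4. ] [ 8.1 73.7] 89.94792938232422 x -59.1 14.6
```

View pics/wrist16.png

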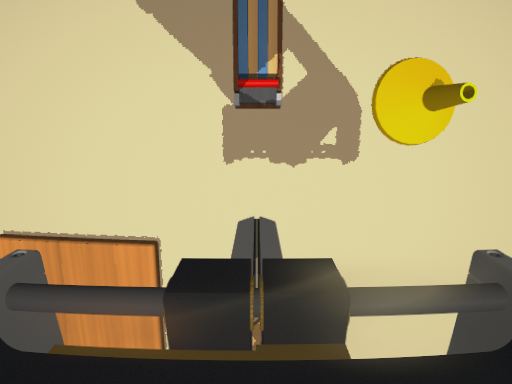

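View pics/side16.png

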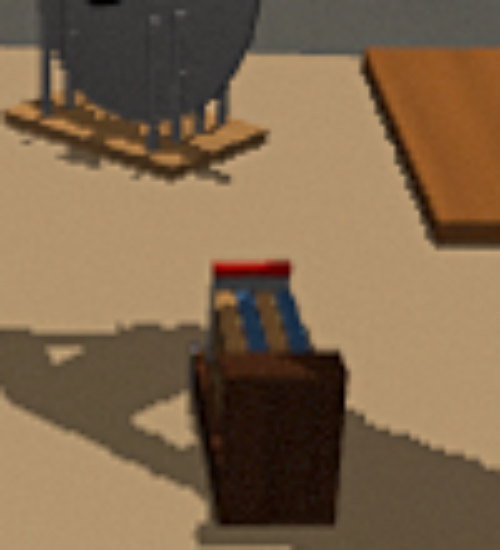

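View pics/top16.png

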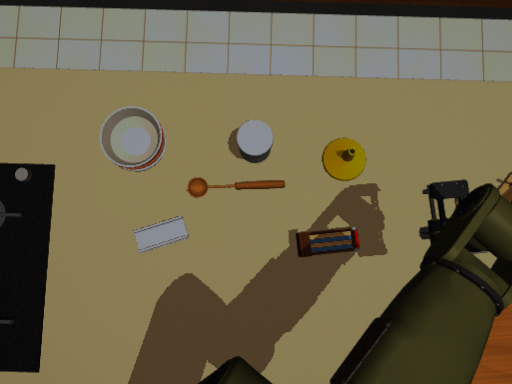

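```bash
python3 - <<'E'
from h import *
from station import hand_in
tcp();print(hand_in())
E
```

```text
t 16.88 pos [ 0.5487 -0.3811  0.1844] rot [-3.1413 -0.054   1.6998] q [-0.677  0.609  1.129  0.037  1.443 -0.811] F [-0.4  0.9 -0.1] w 0.0003
the job is handed in; nothing more can be done
None
```

I lifted the four coasters in one grip, slid them tilted 25° under the hook and swung them level onto the caddy floor. I then pushed the gate past dead centre with closed fingers until it snapped shut, and backed off. I handed the job in at 16.9 s; no verdict was reported.

**Gate:** In the last pictures the red tip bar is at caddy x -65.4, z 71 mm, against -65.5 and 73 mm expected at the stop. It stayed there after I backed away, with the wrist force near zero.

**Coasters:** All four stand upright between the side walls. The tool pose at release put their lower edge at caddy z 5.4 mm against the 6 mm floor, and the pile within 1 mm of centred. After the gate shut I checked by camera only. The blue coasters' trailing edge read about -59 mm instead of -55 mm. The gate bar blocks part of that view and the coasters' end faces count in it, so I don't trust that figure. The caddy leaves only 5.5 mm of play each way, within the 10 mm allowed.

**Bystanders:** The bowls, canister, funnel and spoon look unmoved in the top view; I did not measure them.

**Measurements that disagreed:**
- **Pile top height:** the first top–side triangulation gave about 57 mm against 64 mm in the text. Once the pile was gripped, the wrist view fitted 64 mm.
- **Gate tip height:** the wrist–top pair gave 65 mm for the open gate tip. The wrist–side and top–side pairs gave 55–56 mm, close to the text's 57 mm.

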